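# Change the mill's dust filter and latch the lid tight

### The arm

A 7-joint arm with a two-finger parallel gripper is mounted at the origin on the work surface. World frame = base frame: x ahead of the robot, y to its left, z up, the work surface at z = 0. Lengths are in mm, angles in rad, forces in N, time in s.
With the tool pointing down it reaches from about 400 to 850 mm from the base axis. Payload 4.4 kg.
Tool frame: the origin (TCP) lies at the very end of the fingers, on their centre line; the grasp point (between the pads) lies 19 mm behind it; z points along the fingers, y is the direction in which the jaws open and shut (so a half turn about z gives the same grasp; the last joint's range is limited). The gripper opens to 94 mm and grips with 3 to 60 N. Pads are 16 mm wide; open, the fingers measure 119 mm over their backs; the gripper's body (75 mm by 177 mm) begins 78 mm behind the grasp point.
Start: joints at [-1.241, 0.628, 0.038, 1.517, -0.027, 0.996, -0.02], TCP at [250.582, 599.772, 205.478] pointing down, gripper open.
Joint ranges: [-3.06, 3.06], [-0.37, 2.12], [-1.25, 1.32], [0.18, 2.47], [-1.1, 4.24], [0.23, 1.98], [-2.94, 2.94]. Speed limits (rad/s): [2.57, 2.57, 3.14, 3.14, 3.14, 3.14, 3.14].

### API

Orientations are given as a unit quaternion [w, x, y, z].
In Python, from workcell import observe, read_camera, close_job, look_for, regions_of, place_of gives the robot as it stands.
- The arm moves only by the tool servo_tool, never from a script. Its argument "series" is text: rows parted by semicolons, each of 7 numbers parted by spaces: the turn, a rotation vector about the tool's x, y, z in rad, then the shift along the tool's x, y, z in mm, then the closure, from 0 (fully open) to 1 (shut). A call has 1 to 12 rows; each row shifts and turns the commanded pose from where the row before left it, along the tool's axes as they then stand; what a row does not reach is not made up. A row lasts 1/12 s, in which the tool goes at most 41.7 mm and 7.16 degrees, less where a joint would pass 70% of its speed; a pose out of reach is approached as far as the arm can. A call is refused whole if a number of a shift passes 41.7 or a number of a turn 0.125, either way. A call with a gripper value outside its range is refused whole. The fingers move at their own pace and stop on an object; the grip force is fixed at half the most. Time passes only in rows, so rows that do not move let the fingers close. It gives the time, the measured TCP pose, the force and the opening at its end, in the units of the state.
- observe(): the state, without advancing time (a new reading comes with each control period).
- read_camera(name): name is "scene" or "top"; returns a dict with "color" (480x640x3 uint8, red, green, blue), "camera_matrix" (3x3 intrinsics, pixels), "D" ([k1, k2, p1, p2, k3] as OpenCV has them; the pictures are not rectified), "R" (3x3) and "t" (3): a world point X has camera coordinates R X + t. Camera axes: x right, y down, z forward; pixel columns grow to the right and rows downward; lengths in mm; the calibration is good to about 2 mm. A picture is of the moment at which its call begins. There is no depth.
- close_job(): hands the job in, once; it reports no verdict.
Trained networks look in the newest picture that a camera, given by its name, has taken for a name from the list of things; names that differ only in an ending like _2 or _b are one class to them, and where a whole thing is asked for, a point or a joint stands for the part that bears it (a point fixed in the world has none). Each returns a list of dicts, best first, with "confidence" (0 to 1); they miss things now and then, are a little off and sometimes report something else, mostly with a low value. They report only what shows in the picture. A call takes as long as a camera call. They do not tell look-alikes from the thing itself.
- look_for(camera, label): "extent" ([left, top, width, height] in pixels, round what is visible of it).
- regions_of(camera, label): "mask" (480x640 bool, what is visible of it) and "extent" ([left, top, width, height] in pixels, round what is visible of it).
- place_of(camera, label): "xy" ([column, row] in pixels: a listed point, or the origin of a listed thing).
The state is a dict: "time_s": time; "joint_positions": joint angles; "joint_velocities": joint speeds; "effort": joint torques, N m; "tcp_pos": TCP position; "eef_rot": TCP orientation; "force": force on the tool from outside, world axes, zero at the start; "moment": the same for the moment, N m; "opening": opening from 0.0 (shut) to 1.0 (fully open).
Only numpy, scipy, OpenCV 4.12 (cv2) and the standard library are available. Lean on these libraries where they do the work, as an engineer would, in place of code of your own. Each camera call takes 0.05 s, during which the arm holds its last target.

### The job

Put the clean filter (white pleats, blue end caps) into the dust filter box: lower it squarely over the tie rod until it stands on the floor of the box, without dropping it. Then swing the lid down without slamming it and turn the T-handle a quarter turn clockwise, right to its stop, so that the lid is drawn down tight on its gasket. Leave the used filter and everything else on the bench where they are.

Things in the scene. Friction and masses are not known exactly. Their poses are not given: they have to be found in the camera images.
- filter_box: fixed white metal filter box, 220 x 220 mm, 125 mm high to its rim, black gasket 7 mm proud of it, open on top (clear opening 192 x 192 mm); inner floor 6 mm above the bench; two grey pipe elbows on its +x side. Origin: centre of its underside, on the tie rod's axis; x, y parallel to its walls, z up. The lid is hinged along its +y wall and latches at its -y wall
- rod_foot (a point): point where the steel tie rod stands on the inner floor, at the centre of the box, 6 mm above the bench. The rod is fixed and vertical, 12 mm thick, and its last 10 mm taper to a 5 mm flat tip
- rod_tip (a point): top of the tie rod, 105 mm above the inner floor, 14 mm below the rim
- new_filter: clean filter cartridge: white pleats, blue end caps; loose, upright on the blue mat, 0.2 to 0.33 kg. Body 90 mm diameter, 60 mm high, then a round blue hub to grip, 36 mm diameter, from 60 to 88 mm. Hole along its axis: 20 mm wide in the 8 mm bottom cap, 16 mm from 52 mm up to the hub's top. Origin: centre of underside, z up. Seated: origin at rod_foot, rod stands 17 mm out of the hub
- filter_hub (a point): middle of the clean filter's hub, on its axis, 74 mm above its underside
- used_filter: the used cartridge: brown-grey pleats and dark caps, same size and shape, 0.3 kg, standing on the blue mat; it may stand nearer or farther than the clean one. Bystander, leave it alone. Origin: centre of its underside
- lid (a joint): lid angle, rad: 0 = drawn tight, 0.010 to 0.018 = lying loose on the gasket, 1.57 = upright, 2.0 = stop. Grey lid, 236 mm along the hinge, 234 mm from hinge to free edge, 12 mm thick, 0.8 kg with handle. Its soft hinge holds it where it stands above about 1.3 rad; pushed below that (3 to 8 N near the free edge) it sinks shut slowly by itself
- lid_hinge (a point): middle of the hinge line, on the +y side of the box, 129 mm above the bench; the hinge line is parallel to the box's x axis. On the lid's inner face the latch shaft and cam stand 40 mm out, within 40 mm of the latch axis, and a 10 mm thick round rubber pad lies mid-lid (looks only)
- lid_edge (a point): middle of the lid's free edge, on its outer (upper) face: 234 mm from the hinge line and, with the lid shut, 11 mm above it. The outer face is a plane through this point, parallel to the hinge, 11 mm outside the hinge line
- latch (a joint): T-handle angle, rad, clockwise seen onto the lid's outer face: 0 = free, bar parallel to the hinge; 1.5 = stop, latched, bar pointing at the free edge. Turn it with the lid lying on the gasket: from 0.6 a cam draws the lid down (gasket: 16 N at the edge), fully from 1.25; takes about 0.3 N m; stays where left. Turned past 0.35 it keeps the lid from shutting
- latch_grip (a point): middle of the black T-handle bar (80 mm long, 16 wide, 18 deep) on a 22 mm round shaft; on the turning axis, 31 mm outside the lid's outer face (bar from 22 to 40 mm), 176 mm from the hinge line, mid-lid. Base plate 46 mm round, 6 mm thick. With the lid shut the axis is vertical and this point 171 mm above the bench
- blank: bystander: white round milling blank, 98 mm diameter, 18 mm thick, lying on the bench; origin centre of its underside
- rinse: bystander: white bottle with blue cap, 60 mm diameter, 150 mm high; origin centre of its underside
Things that resemble listed ones, but are neither listed nor needed, are in the scene too. What is meant by the new_filter is not red, and is the larger of those in its own colour.

How it is judged (in metres and radians):
On the way, in this order (a step that is already met when the one before it is completed fails the run):
1. the clean filter stands on the floor of the box, upright over the tie rod (horizontal distance between new_filter and rod_foot below 0.006 m and z of new_filter in the frame of filter_box below 0.01 m and angle between new_filter's own z axis and vertical below 0.06 rad), for 0.2 s.
2. the lid lies on its gasket (value of joint lid below 0.035 rad), for 0.1 s.
At the end, for the whole second after the job is handed in: Clean filter at rest, upright within 0.06 rad, within 6 mm of the rod foot, underside at most 10 mm above the bench; T-handle turned to 1.3 rad or more; lid below 0.006 rad; used filter, blank and bottle within 30 mm of their starts (all of step 1 and value of joint lid below 0.006 rad and value of joint latch above 1.3 rad and linear speed of new_filter below 0.02 m/s and distance of each of used_filter, blank, rinse from where it was at the start of the episode below 0.03 m); the robot touches nothing.
It fails at once if the clean filter is dropped down the rod (over 0.5 m/s while the rod is in it) (horizontal distance between new_filter and rod_foot below 0.03 m and z of new_filter in the frame of filter_box below 0.1 m and linear speed of new_filter above 0.5 m/s).
It fails at once if the lid is slammed (over 3 rad/s) (velocity of joint lid below -3 rad/s).
It fails at once if the used filter or another thing on the bench is pushed away or knocked over (more than 30 mm) (distance of any of used_filter, blank, rinse from where it was at the start of the episode above 0.03 m).
It also fails if it takes over 72 s, if anything falls off the work surface, if the arm or the gripper's body presses on something with over 40 N, if the wrist force passes 120 N, or if a joint passes its speed limit or range.

## Working session

There is one attempt and no reset: what is moved stays moved. The work goes in short steps, Python scripts to look and compute and a tool call to move; the robot and the scene stay as the last step left them, time stands still between calls to the robot, and variables do not carry over. Pictures are saved under pics/ and viewed, and the job is handed in when it is done.

Besides the shell and the picture viewer there is one more tool, called as a command line: name --argument value ..., lists and objects as JSON in quotes. servo_tool: Moves the arm, as the interface text tells. Its arguments: {"type":"object","properties":{"series":{"type":"string"}},"required":["series"]}

```bash
ls; mkdir -p pics; python3 - <<'E'
from workcell import *
import cv2
s=observe();print({k:s[k] for k in('time_s','tcp_pos','eef_rot','force','opening')})
for c in('scene','top'):
    r=read_camera(c);cv2.imwrite(f'pics/{c}0.png',r['color'][:,:,::-1])
    print(c,r['camera_matrix'],r['D'],r['R'],r['t'])
E
```

```text
pics
{'time_s': 0.0, 'tcp_pos': array([250.34135154, 599.148616  , 204.55889584]), 'eef_rot': array([-1.50449799e-04,  1.96574143e-01,  9.80488528e-01, -9.10885287e-04]), 'force': array([-0.42884482, -0.16660155,  0.90066725]), 'opening': 0.9973333409047817}
scene [[556.81119826   0.         314.69551056]
 [  0.         556.81119826 232.23239587]
 [  0.           0.           1.        ]] [-0.14665147  0.          0.          0.          0.        ] [[-0.73318437  0.68002382  0.00287684]
 [ 0.54813377  0.59347712 -0.58935072]
 [-0.40247987 -0.43052585 -0.80787217]] [ 351.24381648 -199.96464676 1520.68050139]
top [[560.19348429   0.         308.72495619]
 [  0.         560.19348429 239.27150935]
 [  0.           0.           1.        ]] [-0.1709278  0.         0.         0.         0.       ] [[ 0.02178856 -0.99939113 -0.0272512 ]
 [-0.99711738 -0.01974131 -0.07326125]
 [ 0.07267867  0.0287689  -0.9969404 ]] [  -2.7823523   483.68602498 1312.20363638]
```

View pics/scene0.png

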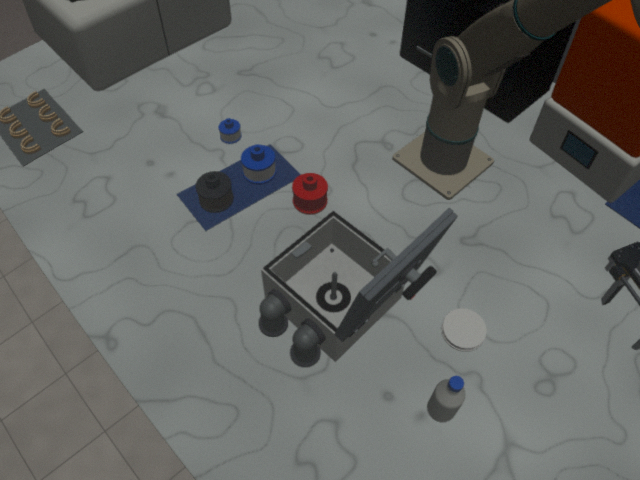

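View pics/top0.png

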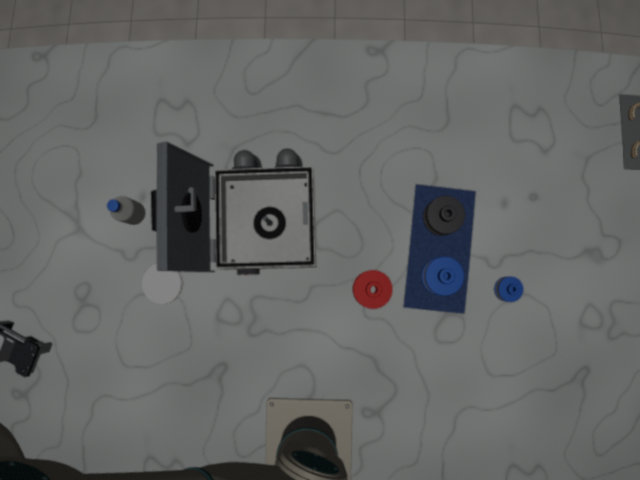

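```bash
cat > h.py <<'E'
import numpy as np,cv2
from workcell import *
CAL={}
def cam(c):
    if c not in CAL: CAL[c]=read_camera(c)
    return CAL[c]
def ray(c,px):
    r=cam(c);p=cv2.undistortPoints(np.array([[px]],float),r['camera_matrix'],np.array(r['D']))[0,0]
    d=r['R'].T@np.array([p[0],p[1],1.]);o=-r['R'].T@r['t'];return o,d/np.linalg.norm(d)
def atz(c,px,z):
    o,d=ray(c,px);return o+d*(z-o[2])/d[2]
def tri(p1,p2):
    A=np.zeros((3,3));b=np.zeros(3);rs=[ray('scene',p1),ray('top',p2)]
    for o,d in rs:
        P=np.eye(3)-np.outer(d,d);A+=P;b+=P@o
    X=np.linalg.solve(A,b);return X,[np.linalg.norm((np.eye(3)-np.outer(d,d))@(X-o)) for o,d in rs]
def proj(c,X):
    r=cam(c);return cv2.projectPoints(np.atleast_2d(np.array(X,float)),cv2.Rodrigues(r['R'])[0],r['t'],r['camera_matrix'],np.array(r['D']))[0][:,0]
E
python3 - <<'E'
from h import *
np.set_printoptions(precision=1,suppress=True)
for l in ['new_filter','filter_hub','used_filter','filter_box','rod_foot','rod_tip','lid_hinge','lid_edge','latch_grip','blank','rinse']:
  for c in('scene','top'):
    print(l,c,[(np.array(q['xy']),round(q['confidence'],2)) for q in place_of(c,l)][:5])
E
```

```text
new_filter scene [(array([233.6, 136.6]), 0.91), (array([257.3, 176.3]), 0.75), (array([308.3, 202.9]), 0.7)]
new_filter top [(array([441.2, 273.1]), 0.9), (array([507.3, 287.7]), 0.84), (array([374.1, 287.3]), 0.73)]
filter_hub scene [(array([229.1, 118.2]), 0.89), (array([254.6, 148.8]), 0.83), (array([311.8, 183.8]), 0.83)]
filter_hub top [(array([510.6, 289.3]), 0.93), (array([447.9, 273.7]), 0.66), (array([373.1, 288.4]), 0.56)]
used_filter scene [(array([213. , 197.5]), 0.56)]
used_filter top [(array([441.2, 212.3]), 0.61)]
filter_box scene [(array([332.6, 299.1]), 0.83)]
filter_box top [(array([271., 226.]), 0.58)]
rod_foot scene [(array([332.4, 298.2]), 0.83)]
rod_foot top [(array([265.3, 220. ]), 0.92), (array([163.1, 282.6]), 0.59)]
rod_tip scene [(array([332.6, 268.2]), 0.74), (array([377.7, 302.2]), 0.64)]
rod_tip top [(array([263.5, 220.4]), 0.62)]
lid_hinge scene [(array([376.1, 301.3]), 0.78)]
lid_hinge top [(array([208.7, 217. ]), 0.86), (array([134.3, 215.2]), 0.56)]
lid_edge scene [(array([417.8, 254.3]), 0.69)]
lid_edge top [(array([155.6, 204.8]), 0.79)]
latch_grip scene [(array([419.9, 283.3]), 0.98)]
latch_grip top [(array([154.2, 207. ]), 0.91)]
blank scene [(array([460.6, 330.9]), 0.9)]
blank top [(array([162.8, 283. ]), 0.62)]
rinse scene [(array([438.9, 411.1]), 0.82)]
rinse top [(array([134.3, 214.2]), 0.76)]
```

The scene shows three cartridges of this shape. The large blue one on the mat is at scene (259,163), top (443,275). The small blue one off the mat is at scene (230,130), top (509,289), and the red one is at scene (310,192), top (372,289). The large blue one on the mat fits: it isn't red, and it is the larger of the two blues. I'll confirm with a crop and measure.

```bash
python3 - <<'E'
from h import *
np.set_printoptions(precision=1,suppress=True)
T=cam('top')['color'][:,:,::-1];S=cam('scene')['color'][:,:,::-1]
a=cv2.resize(T[150:330,340:540],None,fx=3.9,fy=3.3,interpolation=cv2.INTER_CUBIC)
a=cv2.resize(T[160:310,340:540],(800,600),interpolation=cv2.INTER_CUBIC);cv2.imwrite('pics/cropT.png',cv2.convertScaleAbs(a,alpha=1.8))
b=cv2.resize(T[130:310,90:330],(800,600),interpolation=cv2.INTER_CUBIC);cv2.imwrite('pics/cropB.png',cv2.convertScaleAbs(b,alpha=1.8))
b=cv2.resize(S[190:370,240:480],(800,600),interpolation=cv2.INTER_CUBIC);cv2.imwrite('pics/cropS.png',cv2.convertScaleAbs(b,alpha=1.8))
print('hub tri',tri((257.5,152),(447,274.5)),tri((254.6,148.8),(447.9,273.7)))
print('org',atz('scene',(257.3,176.3),0),atz('top',(441.2,273.1),0))
print('small hub',atz('top',(510.6,289.3),50),'red',atz('top',(373.1,288.4),74),'used',atz('top',(441,212),0),atz('scene',(213,197.5),0))
print('foot',atz('scene',(332.4,298.2),6),atz('top',(265.3,220),6))
print('tip',tri((332.6,268.2),(263.5,220.4)),atz('scene',(332.6,268.2),111),atz('top',(263.5,220.4),111))
print('hinge',tri((376.1,301.3),(208.7,217)))
print('edge',tri((417.8,254.3),(155.6,204.8)))
print('grip',tri((419.9,283.3),(154.2,207)))
print('blank',atz('top',(162.8,283),0),'rinse',atz('top',(134.3,214.2),0))
m=regions_of('top','new_filter')
for q in m: print(q['extent'],q['confidence'],q['mask'].sum())
E
```

```text
hub tri (array([ 402.3, -306.4,   78. ]), [np.float64(4.466661964259161), np.float64(4.466661964259225)]) (array([ 405.9, -307.6,   90.7]), [np.float64(1.642717412994244), np.float64(1.6427174129943625)])
org [ 413.2 -296.3    0. ] [ 409.7 -312.6    0. ]
small hub [ 373.5 -467.8   50. ] red [ 371.1 -142.3   74. ] used [ 557.5 -311.4    0. ] [ 544.5 -318.     0. ]
foot [525.6 109.    6. ] [529.  113.3   6. ]
tip (array([518.6, 102.7, 117.5]), [np.float64(3.4731382558621493), np.float64(3.473138255862149)]) [518.   97.4 111. ] [516.9 105.9 111. ]
hinge (array([519.9, 223.9, 136.1]), [np.float64(0.3829271879704615), np.float64(0.3829271879704576)])
edge (array([513.9, 278.7, 358.2]), [np.float64(3.2445498535683464), np.float64(3.2445498535682575)])
grip (array([517.9, 300.1, 296.9]), [np.float64(2.8268933565883927), np.float64(2.8268933565882897)])
blank [370.9 361.7   0. ] rinse [538.7 441.5   0. ]
[422.1, 254.4, 45.3, 42.2] 0.9 1363
[495.6, 275.9, 27.1, 24.1] 0.88 603
[349.5, 270.1, 44.3, 41.4] 0.69 1292
```

View pics/cropT.png

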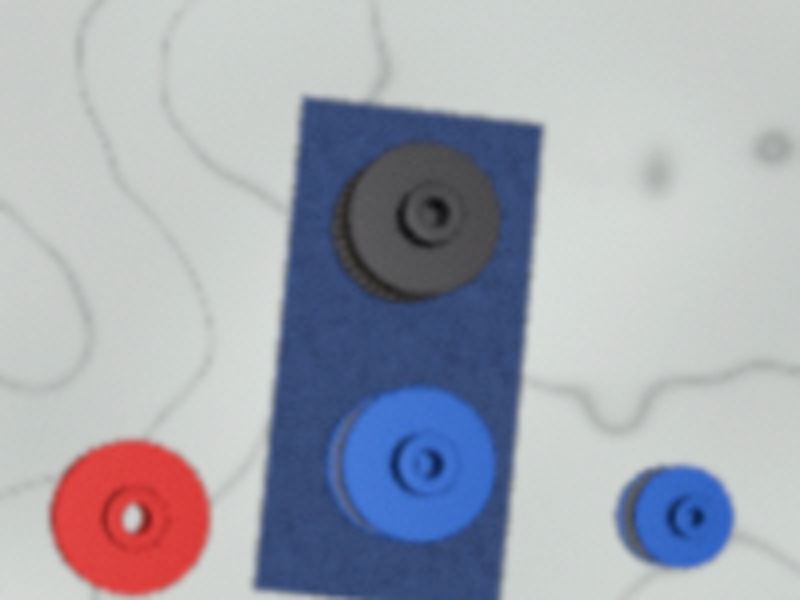

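View pics/cropB.png

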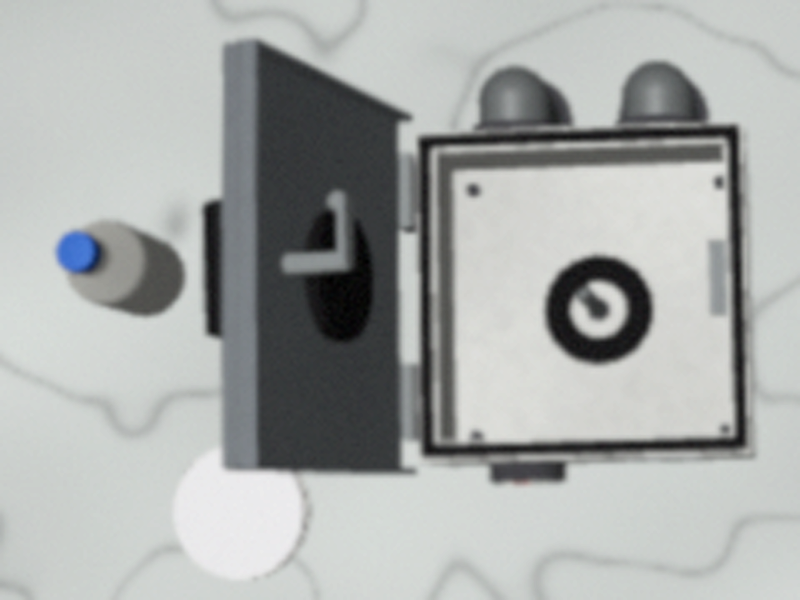

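View pics/cropS.png

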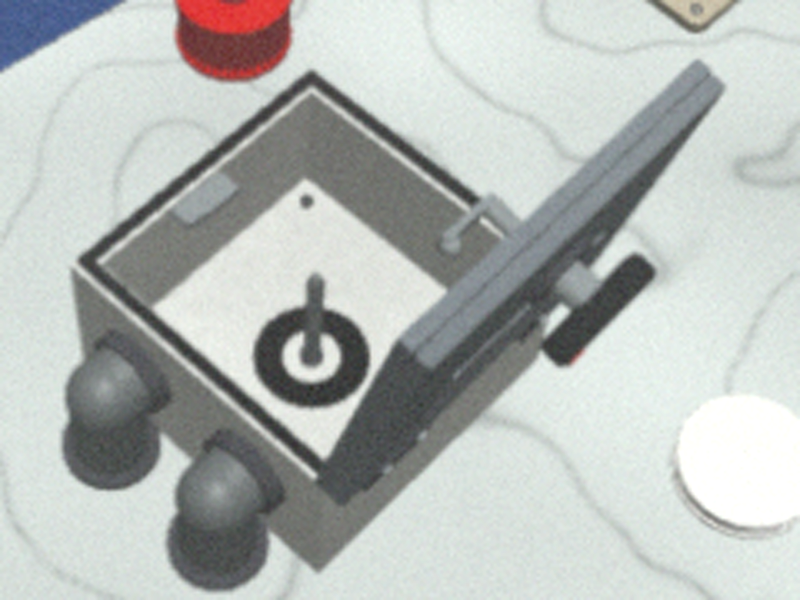

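Crop confirmed: the large blue cartridge is at about top (444,276), with a white-pleat sliver on its left. The small blue one is at about (509,289) and the used one at about (446,214). The box shows its rod centre at about top (268,222), and the lid leans back past upright. Next I refine the poses by model fits.

```bash
cat > fit.py <<'E'
from h import *
from scipy.optimize import least_squares
np.set_printoptions(precision=1,suppress=True)
def ring(x,y,z,r,n=60):
    t=np.linspace(0,2*np.pi,n,endpoint=False);return np.c_[x+r*np.cos(t),y+r*np.sin(t),np.full(n,z)]
def sil(c,parts):
    m=np.zeros((480*4,640*4),np.uint8)
    for P in parts:
        h=cv2.convexHull(((proj(c,P)+.5)*4).astype(np.int32));cv2.fillPoly(m,[h],255)
    return cv2.resize(m,(640,480),interpolation=cv2.INTER_AREA)/255.
def filt(x,y,z0=1.):
    return [np.r_[ring(x,y,z0,45),ring(x,y,z0+60,45)],np.r_[ring(x,y,z0+60,18),ring(x,y,z0+88,18)]]
def cen(m):
    yy,xx=np.mgrid[:480,:640];return np.array([(m*xx).sum(),(m*yy).sum()])/m.sum()
E
python3 - <<'E'
from fit import *
for c,lab,g,near in(('top','new_filter',(404,-309),(444,275)),('scene','new_filter',(404,-309),(258,163)),('top','used_filter',(550,-314),(446,214)),('scene','used_filter',(550,-314),(214,190))):
    q=min(regions_of(c,lab),key=lambda q:np.hypot(*(cen(q['mask']*1.)-near)))
    m=q['mask']*1.;t=cen(m)
    s=least_squares(lambda p:cen(sil(c,filt(*p)))-t,g,diff_step=.01).x
    S=sil(c,filt(*s));print(c,lab,s,'area',m.sum(),S.sum(),'iou',np.minimum(m,S).sum()/np.maximum(m,S).sum())
# colour: cap-blue mask
for c,(x0,y0,x1,y1) in (('top',(415,250,475,305)),('scene',(235,140,285,190))):
    im=cam(c)['color'];print(c,im[y0+10:y1-10:6,(x0+x1)//2].tolist())
E
```

```text
top new_filter [ 402.9 -307. ] area 1363.0 1358.5333333333333 iou 0.9682495114764047
scene new_filter [ 400.3 -303.9] area 1143.0 1218.4823529411765 iou 0.936556328448351
top used_filter [ 545.4 -310.5] area 1374.0 1360.5686274509803 iou 0.970545597382082
scene used_filter [ 541.3 -308. ] area 1307.0 1309.4745098039216 iou 0.9610465953613323
top [[35, 63, 116], [35, 63, 115], [28, 52, 102], [28, 55, 105], [29, 56, 106], [36, 64, 116]]
scene [[36, 59, 111], [33, 36, 63], [36, 60, 121], [33, 57, 113], [64, 63, 60]]
```

```bash
python3 - <<'E'
from fit import *
# gasket outer corners z=132 from crops (scale 10/3)
f=lambda u,v,x0,y0:((u+.5)*.3-.5+x0,(v+.5)*.3-.5+y0)
top=[f(*p,90,130) for p in((419,136),(738,126),(747,445),(424,456))]
X=np.array([atz('top',p,132)for p in top]);print(X,X.mean(0))
print([np.linalg.norm(X[i]-X[i-1]) for i in range(4)])
sc=[f(*p,240,190) for p in((312,71),(80,262),(322,485))]
Y=np.array([atz('scene',p,132)for p in sc]);print(Y,(Y[0]+Y[2])/2) if 0 else print(Y)
d=lambda a:np.degrees(np.arctan2(a[1],a[0]))
print('yaw',d(X[0]-X[3]),d(X[1]-X[2]),d(X[0]-X[1])-90,d(X[3]-X[2])-90)
print('rod tip',atz('top',f(586,294,90,130),111),atz('scene',f(315,279,240,190),111))
print('rod base',atz('top',f(599,309,90,130),6),atz('scene',f(312,357,240,190),6))
for c in('top','scene'):
  for l in('filter_box',):
    im=cam(c)['color'][:,:,::-1]
im=cam('top')['color'][195:250,240:300,::-1];cv2.imwrite('pics/rodT.png',cv2.convertScaleAbs(cv2.resize(im,None,fx=10,fy=10,interpolation=cv2.INTER_CUBIC),alpha=1.8))
im=cam('scene')['color'][260:310,310:360,::-1];cv2.imwrite('pics/rodS.png',cv2.convertScaleAbs(cv2.resize(im,None,fx=10,fy=10,interpolation=cv2.INTER_CUBIC),alpha=1.8))
E
```

```text
[[624.1 214.3 132. ]
 [633.5   2.3 132. ]
 [423.8  -8.  132. ]
 [411.9 203.2 132. ]] [523.3 102.9 132. ]
[np.float64(212.5003524610954), np.float64(212.15385700732963), np.float64(210.02040798897028), np.float64(211.5788742415969)]
[[421.6  -1.5 132. ]
 [633.1   9.5 132. ]
 [628.3 221.4 132. ]]
yaw 2.9774456055692933 2.8217118603961655 2.5468657378632145 3.2174820024347923
rod tip [522.6 101.7 111. ] [524.5 108.8 111. ]
rod base [523.5 103.3   6. ] [521.6 107.6   6. ]
```

View pics/rodT.png

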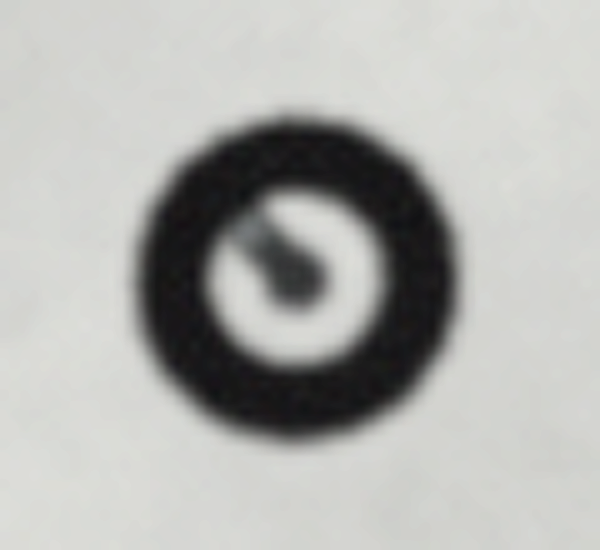

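View pics/rodS.png

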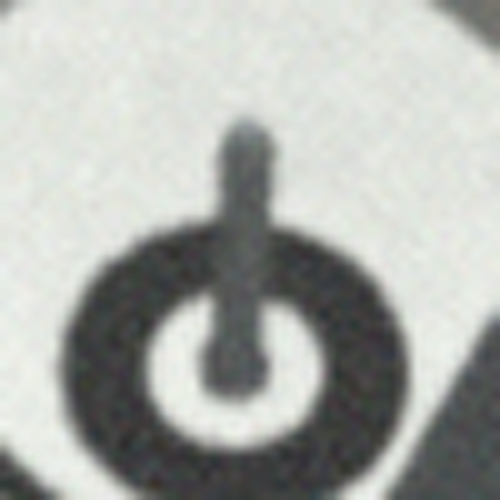

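servo_tool --series "0 0 0 0 0 -40 0;0 0 0 0 0 -40 0;0 0 0 0 0 -40 0;0 0 0 0 0 -40 0;0 0 0 0 0 -40 0;0 0 0 0 0 -40 0;0 0 0.06 -39 0 0 0;0 0 0.06 -39 0 0 0;0 0 0.06 -39 0 0 0;0 0 0.06 -39 0 0 0;0 0 0.06 -39 0 0 0;0 0 0.06 -39 0 0 0"

```text
time_s: 2.75
tcp_pos: [451.0, 477.9, 445.3]
eef_rot: [-0.0, 0.37, 0.929, -0.0]
force: [0.3, 0.1, -1.0]
opening: 1.003
```

servo_tool --series "0 0 0.06 -39 0 0 0;0 0 0.06 -39 0 0 0;0 0 0.06 -39 0 0 0;0 0 0.06 -39 0 0 0;0 0 0.06 -39 0 0 0;0 0 0.06 -39 0 0 0;0 0 0.06 -39 0 0 0;0 0 0.06 -39 0 0 0;0 0 0.06 -39 0 0 0;0 0 0.06 -39 0 0 0;0 0 0.06 -39 0 0 0;0 0 0.06 -39 0 0 0"

```text
time_s: 3.75
tcp_pos: [663.4, 72.0, 445.2]
eef_rot: [-0.0, 0.674, 0.739, -0.0]
force: [0.5, 0.2, 0.4]
opening: 0.999
```

servo_tool --series "0 0 0.06 -39 0 0 0;0 0 0.06 -39 0 0 0;0 0 0.06 -39 0 0 0;0 0 0.06 -39 0 0 0;0 0 0.06 -39 0 0 0;0 0 0.06 -39 0 0 0;0 0 0.06 -39 0 0 0;0 0 0.06 -39 0 0 0;0 0 0.06 -39 0 0 0;0 0 0.06 -39 0 0 0;0 0 0.06 -39 0 0 0;0 0 0.06 -39 0 0 0"

```text
time_s: 4.75
tcp_pos: [555.6, -373.2, 445.2]
eef_rot: [-0.0, 0.891, 0.454, -0.0]
force: [0.1, 0.2, -0.0]
opening: 0.996
```

```bash
cat >> h.py <<'E'
from scipy.spatial.transform import Rotation as Ro
def go(tx,ty,tz,yaw=None):
    s=observe();q=s['eef_rot'];R=Ro.from_quat([q[1],q[2],q[3],q[0]]);M=R.as_matrix()
    d=M.T@(np.array([tx,ty,tz])-s['tcp_pos'])
    print('t',round(s['time_s'],2),'tcp',s['tcp_pos'].round(1),'yaw_y',round(np.arctan2(M[1,1],M[0,1]),4),'z',M[:,2].round(4),'F',s['force'].round(1),'open',round(s['opening'],3),'j7',s['joint_positions'].round(2))
    if yaw is not None:
        W=np.array([[-np.sin(yaw),np.cos(yaw),0],[np.cos(yaw),np.sin(yaw),0],[0,0,-1]])
        # columns: x=(-sin? ) built from y=(cos,sin), z=down, x=y×z
        y=np.array([np.cos(yaw),np.sin(yaw),0]);z=np.array([0,0,-1.]);x=np.cross(y,z);W=np.c_[x,y,z]
        print('turn',(R.inv()*Ro.from_matrix(W)).as_rotvec().round(4))
    print('shift tool',d.round(1))
E
python3 -c "
from h import *
go(401.6,-305.5,200,-0.65)"
```

```text
t 4.75 tcp [ 555.6 -373.2  445.2] yaw_y -0.6276 z [-1.e-04  1.e-04 -1.e+00] F [ 0.1  0.2 -0. ] open 0.996 j7 [ 0.29  0.58  0.57  1.03 -0.3   1.6   0.14]
turn [-0.0001 -0.0001  0.0224]
shift tool [ -35.6 -164.4  245.2]
```

servo_tool --series "0 0 0.0224 -7 -33 20 0;0 0 0 -7 -33 20 0;0 0 0 -7 -33 20 0;0 0 0 -7 -33 20 0;0 0 0 -7 -33 20 0;0 0 0 0 0 36 0;0 0 0 0 0 36 0;0 0 0 0 0 36 0;0 0 0 0 0 37 0;0 0 0 0 0 0 0"

```text
time_s: 5.58
tcp_pos: [400.0, -297.4, 195.3]
eef_rot: [-0.005, 0.895, 0.446, -0.003]
force: [-0.1, 1.0, -0.3]
opening: 1.0
```

```bash
python3 -c "
from h import *
go(401.6,-305.5,64,-0.65)
for c in('scene','top'):
  im=read_camera(c)['color'][:,:,::-1]
  im=im[60:210,170:370] if c=='scene' else im[190:340,350:550]
  cv2.imwrite(f'pics/{c}1.png',cv2.convertScaleAbs(cv2.resize(im,(800,600),interpolation=cv2.INTER_CUBIC),alpha=1.8))
"
```

```text
t 5.58 tcp [ 400.  -297.4  195.3] yaw_y -0.6471 z [-0.0094  0.0063 -0.9999] F [-0.1  1.  -0.3] open 1.0 j7 [ 0.22  0.48  0.53  1.94 -0.32  0.82  0.28]
turn [-0.0113  0.0006  0.0029]
shift tool [ -5.4   7.6 131.2]
```

View pics/scene1.png

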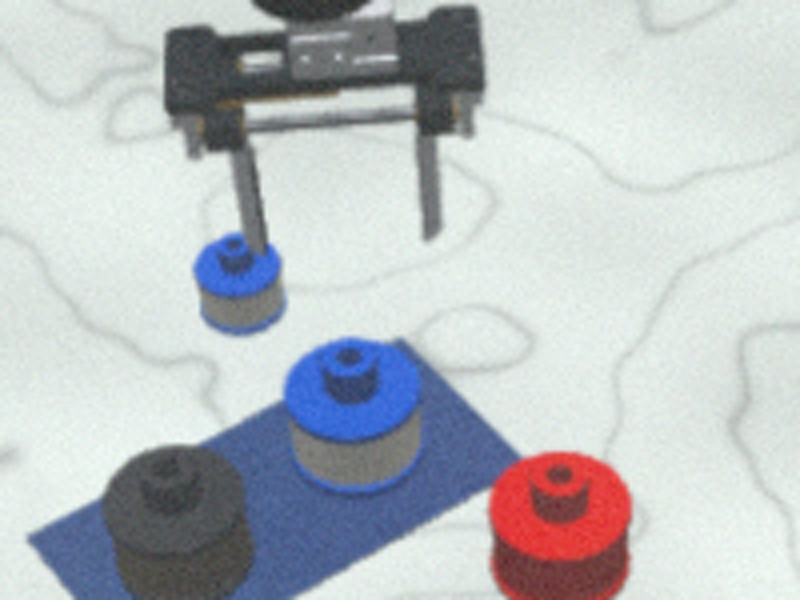

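View pics/top1.png

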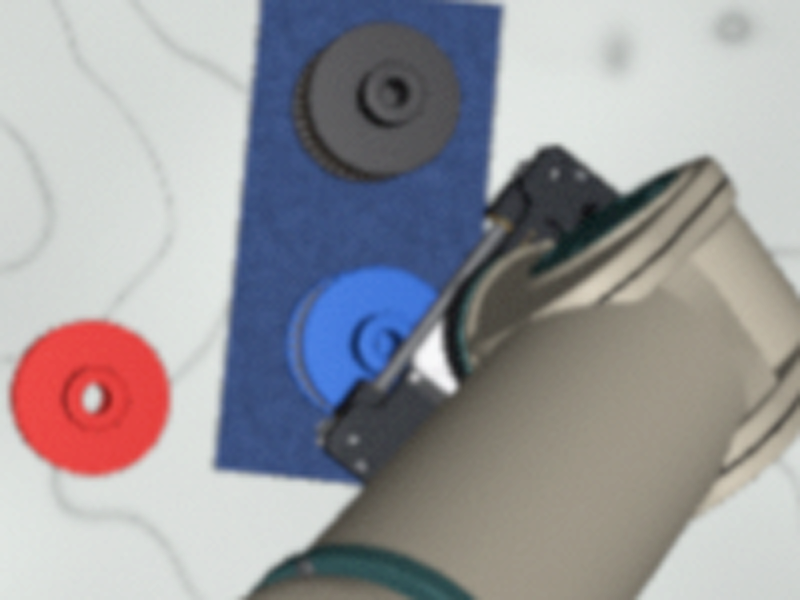

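```bash
python3 -c "
from h import *
s=observe();q=s['eef_rot'];M=Ro.from_quat([q[1],q[2],q[3],q[0]]).as_matrix();p=s['tcp_pos']
for c in('scene','top'):
  for k in(-47,0,47): print(c,k,proj(c,p+M[:,1]*k))
go(401.6,-305.5,64,-0.65)
"
```

```text
scene -47 [[272.4814529  115.96630232]]
scene 0 [[252.94993615 117.38263304]]
scene 47 [[233.39909836 118.84535339]]
top -47 [[441.90904486 293.0587118 ]]
top 0 [[455.73836963 274.92906594]]
top 47 [[469.38816485 256.89949395]]
t 5.78 tcp [ 404.6 -302.1  202.5] yaw_y -0.6476 z [ 0.0029 -0.0021 -1.    ] F [-0.1  0.2  0.2] open 0.998 j7 [ 0.22  0.47  0.54  1.93 -0.32  0.82  0.28]
turn [ 0.0036 -0.0001  0.0024]
shift tool [ -4.5  -0.8 138.5]
```

servo_tool --series "0.003 0 0.002 -4.5 -1 30 0;0 0 0 0 0 30 0;0 0 0 0 0 30 0;0 0 0 0 0 22 0;0 0 0 0 0 12 0;0 0 0 0 0 8 0;0 0 0 0 0 4.5 0;0 0 0 0 0 0 0;0 0 0 0 0 0 0"

```text
time_s: 6.53
tcp_pos: [400.6, -304.4, 65.1]
eef_rot: [-0.0, 0.896, 0.445, -0.0]
force: [0.9, -0.7, -0.3]
opening: 1.0
```

```bash
python3 -c "
from h import *
go(401.6,-305.5,66,-0.65)
for c in('scene',):
  im=read_camera(c)['color'][:,:,::-1]
  im=im[60:210,170:370] if c=='scene' else im[190:340,350:550]
  cv2.imwrite(f'pics/{c}2.png',cv2.convertScaleAbs(cv2.resize(im,(800,600),interpolation=cv2.INTER_CUBIC),alpha=1.8))
"
```

```text
t 6.53 tcp [ 400.6 -304.4   65.1] yaw_y -0.6494 z [-4.e-04  5.e-04 -1.e+00] F [ 0.9 -0.7 -0.3] open 1.0 j7 [ 0.35  0.67  0.37  2.05 -0.49  0.5   0.43]
turn [-0.0006 -0.0002  0.0006]
shift tool [-0.3  1.5 -0.9]
```

View pics/scene2.png

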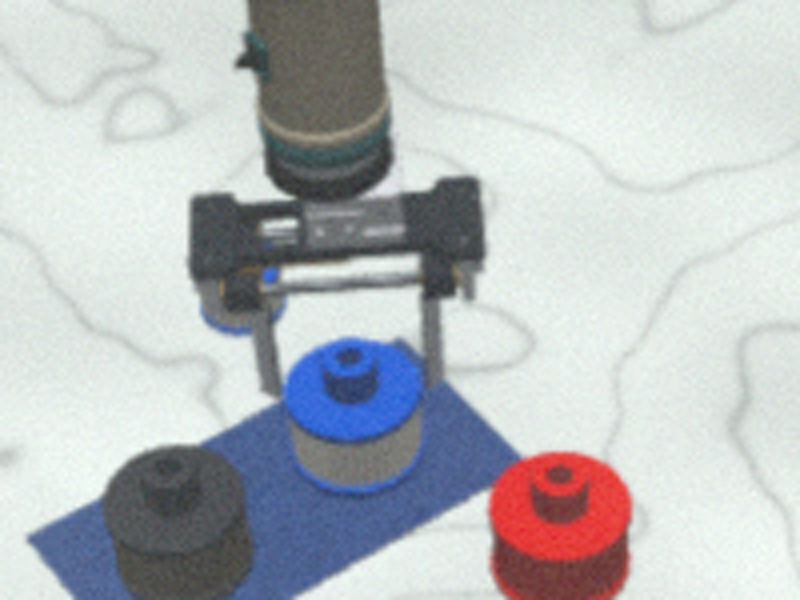

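Both fingertips, at crop (272,392) and (432,385), sit symmetrically beside the cap centre at (352,388), at hub height. I'll close and lift.

servo_tool --series "0 0 0 0 0 0 1;0 0 0 0 0 0 1;0 0 0 0 0 0 1;0 0 0 0 0 0 1;0 0 0 0 0 0 1;0 0 0 0 0 0 1;0 0 0 0 0 0 1;0 0 0 0 0 0 1;0 0 0 0 0 0 1;0 0 0 0 0 0 1;0 0 0 0 0 0 1;0 0 0 0 0 0 1"

```text
time_s: 7.58
tcp_pos: [399.7, -303.8, 64.0]
eef_rot: [-0.001, 0.896, 0.444, -0.001]
force: [1.2, 0.2, -1.0]
opening: 0.366
```

servo_tool --series "0 0 0 0 0 -5 1;0 0 0 0 0 -10 1;0 0 0 0 0 -20 1;0 0 0 0 0 -30 1;0 0 0 0 0 -30 1;0 0 0 0 0 -30 1;0 0 0 0 0 -30 1;0 0 0 0 0 -30 1;0 0 0 0 0 -15 1;0 0 0 0 0 0 1;0 0 0 0 0 0 1"

```text
time_s: 8.5
tcp_pos: [400.0, -303.6, 264.5]
eef_rot: [-0.001, 0.896, 0.445, -0.0]
force: [-0.3, -0.0, -3.4]
opening: 0.37
```

```bash
python3 -c "
from h import *
go(523,105.5,265,0.2)
for c in('scene','top'):
  im=read_camera(c)['color'][:,:,::-1]
  im=im[20:170,170:370] if c=='scene' else im[190:340,350:550]
  cv2.imwrite(f'pics/{c}3.png',cv2.convertScaleAbs(cv2.resize(im,(800,600),interpolation=cv2.INTER_CUBIC),alpha=1.8))
"
```

```text
t 8.5 tcp [ 400.  -303.6  264.5] yaw_y -0.6492 z [-0.0013  0.0019 -1.    ] F [-0.3 -0.  -3.4] open 0.37 j7 [ 0.18  0.4   0.59  1.85 -0.26  0.97  0.23]
turn [-0.0017 -0.0016 -0.8492]
shift tool [ 4.003e+02 -1.493e+02  1.000e-01]
```

View pics/scene3.png

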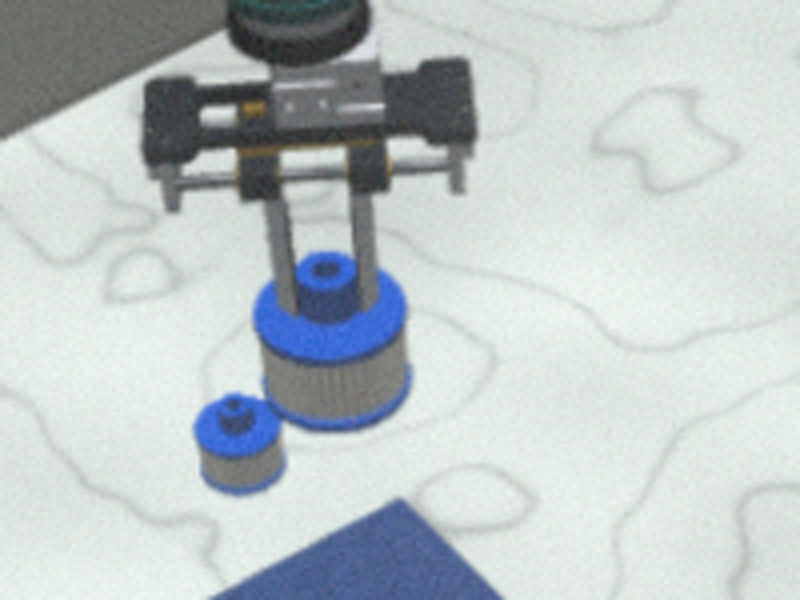

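The filter is held upright at opening 0.37, with about 3.4 N of weight. I'll carry it above the box.

servo_tool --series "0 0 -0.054 31 -11 0 1;0 0 -0.054 31.5 -9.5 0 1;0 0 -0.054 32 -7.5 0 1;0 0 -0.054 32.5 -5.5 0 1;0 0 -0.054 33 -4 0 1;0 0 -0.054 33 -2 0 1;0 0 -0.054 33 0 0 1;0 0 -0.054 33 2 0 1;0 0 -0.054 32.5 3.5 0 1;0 0 -0.054 32 5 0 1;0 0 -0.054 31.5 7 0 1;0 0 -0.054 31 9 0 1"

```text
time_s: 9.6
tcp_pos: [522.8, 71.1, 262.5]
eef_rot: [-0.003, 0.707, 0.708, -0.002]
force: [0.6, -0.7, -2.2]
opening: 0.37
```

servo_tool --series "0 0 -0.05 20 8 0 1;0 0 0 5 3 0 1;0 0 0 0 0 0 1;0 0 0 0 0 0 1"

```text
time_s: 9.93
tcp_pos: [533.6, 93.1, 263.1]
eef_rot: [-0.002, 0.69, 0.723, -0.002]
force: [-0.6, -0.5, -0.9]
opening: 0.369
```

```bash
python3 -c "
from h import *
go(523,105.5,225,0.05)
"
```

```text
t 9.93 tcp [533.6  93.1 263.1] yaw_y 0.0465 z [-5.3e-03 -2.0e-04 -1.0e+00] F [-0.6 -0.5 -0.9] open 0.369 j7 [-0.45  0.43  0.33  1.75 -0.16  1.   -0.01]
turn [-0.0053 -0.0001 -0.0035]
shift tool [12.9 -9.8 38.2]
```

servo_tool --series "-0.005 0 -0.003 6 -5 14 1;0 0 0 7 -5 14 1;0 0 0 0 0 14 1;0 0 0 0 0 6 1;0 0 0 0 0 0 1;0 0 0 0 0 0 1;0 0 0 0 0 0 1"

```text
time_s: 10.52
tcp_pos: [524.7, 106.3, 217.1]
eef_rot: [0.001, 0.689, 0.724, 0.002]
force: [0.3, -0.4, -1.9]
opening: 0.365
```

```bash
python3 - <<'E'
from fit import *
go(523,105.5,215,0.05)
for c in('scene','top'):
  im=cam(c)['color'][:,:,::-1]
  im=im[190:340,240:440] if c=='scene' else im[150:300,170:370]
  cv2.imwrite(f'pics/{c}4.png',cv2.convertScaleAbs(cv2.resize(im,(800,600),interpolation=cv2.INTER_CUBIC),alpha=1.8))
  for q in regions_of(c,'new_filter'): print(c,q['confidence'],q['extent'],cen(q['mask']*1.))
  print(place_of(c,'filter_hub'),place_of(c,'new_filter'))
go(523,105.5,215,0.05)
E
```

```text
t 10.52 tcp [524.7 106.3 217.1] yaw_y 0.0498 z [ 0.  0. -1.] F [ 0.3 -0.4 -1.9] open 0.365 j7 [-0.5  0.5  0.3  1.8 -0.2  0.9 -0. ]
turn [ 0. -0. -0.]
shift tool [-0.8 -1.8  2.1]
scene 0.97 [289.8, 171.5, 35.8, 38.7] [305.4 190. ]
scene 0.7 [312.0, 234.2, 47.4, 45.3] [337.1 258.1]
scene 0.7 [217.9, 117.7, 23.5, 23.7] [229.4 130.6]
[{'xy': [229.3, 119.9], 'confidence': 0.85}, {'xy': [309.4, 184.3], 'confidence': 0.68}, {'xy': [334.7, 237.0], 'confidence': 0.65}, {'xy': [376.8, 303.3], 'confidence': 0.58}] [{'xy': [336.1, 265.1], 'confidence': 0.94}, {'xy': [229.6, 134.3], 'confidence': 0.79}, {'xy': [306.5, 202.8], 'confidence': 0.78}]
top 0.89 [269.5, 190.0, 17.6, 45.7] [273.2 213.3]
top 0.74 [352.3, 268.7, 39.4, 42.5] [371.9 288.9]
top 0.57 [496.5, 277.5, 26.6, 22.8] [508.  288.5]
top 0.55 [142.8, 263.0, 33.1, 40.3] [159.3 284.3]
[{'xy': [513.1, 291.1], 'confidence': 0.91}, {'xy': [261.2, 209.2], 'confidence': 0.59}, {'xy': [370.5, 290.4], 'confidence': 0.55}] [{'xy': [507.3, 287.5], 'confidence': 0.71}, {'xy': [373.0, 288.7], 'confidence': 0.69}, {'xy': [265.5, 216.7], 'confidence': 0.26}]
t 10.92 tcp [524.2 107.4 216.6] yaw_y 0.0517 z [ 0.  0. -1.] F [ 0.  -0.3 -1.3] open 0.366 j7 [-0.5  0.5  0.3  1.8 -0.2  0.9 -0. ]
turn [ 0. -0.  0.]
shift tool [-1.9 -1.3  1.6]
```

View pics/scene4.png

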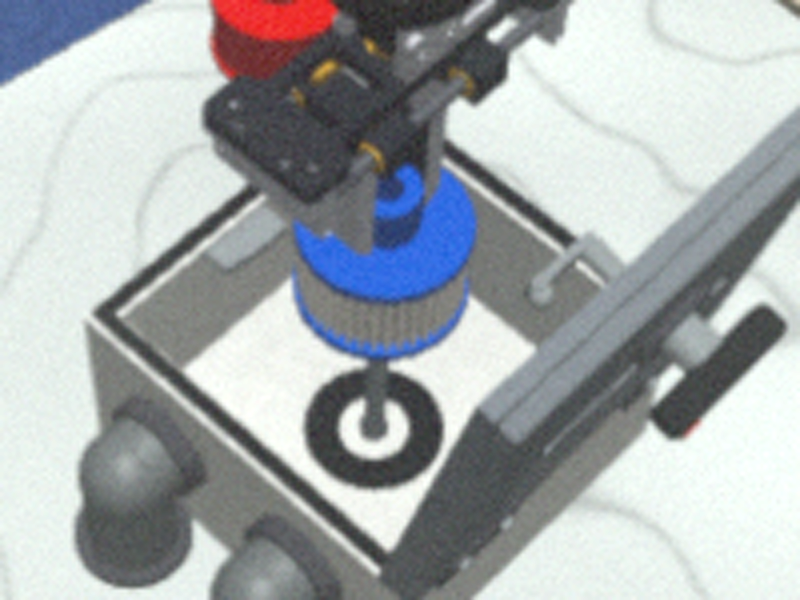

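View pics/top4.png

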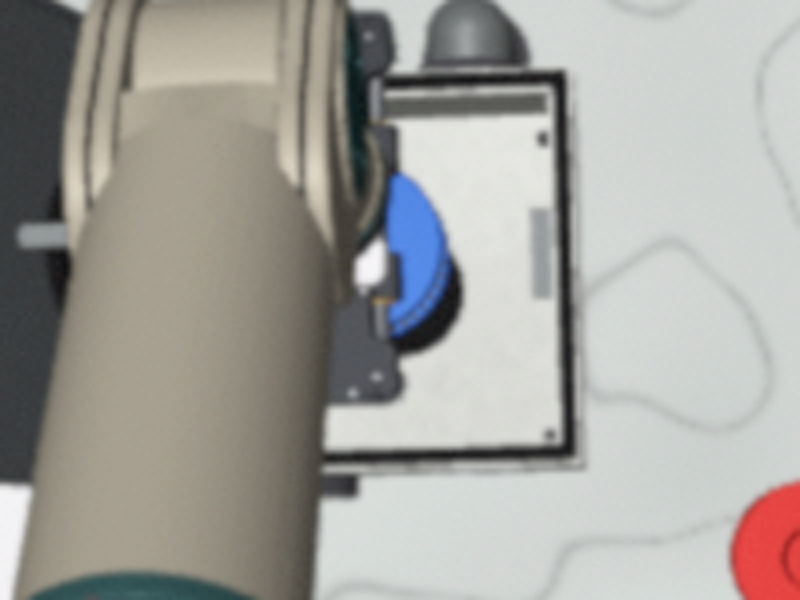

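```bash
cat >> fit.py <<'E'
def overlay(fn,items,crops):
    for c,(x0,y0) in crops.items():
        im=cam(c)['color'][y0:y0+150,x0:x0+200,::-1]
        im=cv2.convertScaleAbs(cv2.resize(im,(800,600),interpolation=cv2.INTER_CUBIC),alpha=1.8)
        for P,col in items[c]:
            q=((proj(c,P)+.5-[x0,y0])*4-.5);cv2.polylines(im,[np.round(q*8).astype(np.int32)],True,col,1,cv2.LINE_AA,3)
        cv2.imwrite(f'pics/{fn}_{c}.png',im)
E
python3 - <<'E'
from fit import *
s=observe();print(s['tcp_pos'],s['time_s'])
x,y,z=s['tcp_pos'];z0=z-63
f=[(ring(x,y,z0,45),(0,255,0)),(ring(x,y,z0+60,45),(0,255,0)),(ring(x,y,z0+88,18),(0,255,255)),(ring(x,y,z0+88,8),(0,255,255))]
rx,ry=523,105.5
r=[(ring(rx,ry,6,6),(0,0,255)),(ring(rx,ry,101,6),(0,0,255)),(ring(rx,ry,111,2.5),(0,0,255))]
overlay('ov1',{'scene':f+r,'top':f+r},{'scene':(240,190),'top':(170,150)})
E
```

```text
[524.2 107.4 216.6] 10.9167
```

View pics/ov1_scene.png

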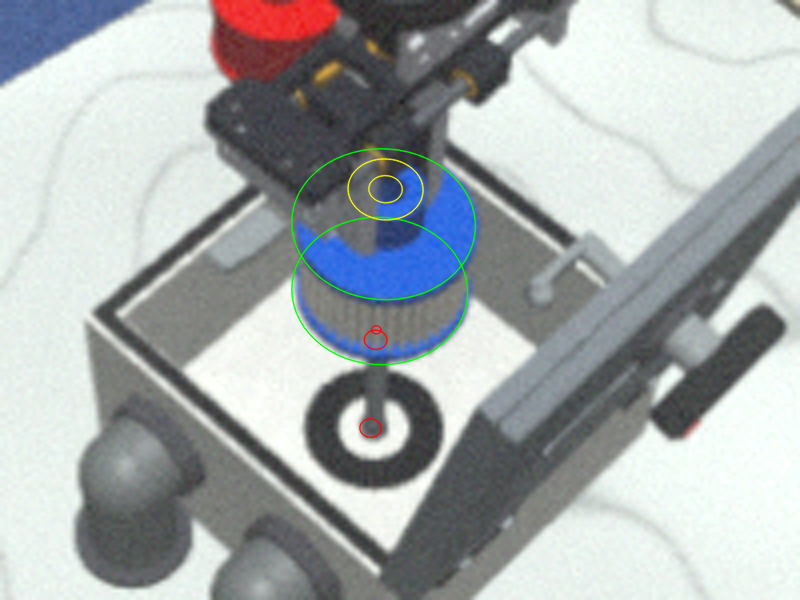

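View pics/ov1_top.png

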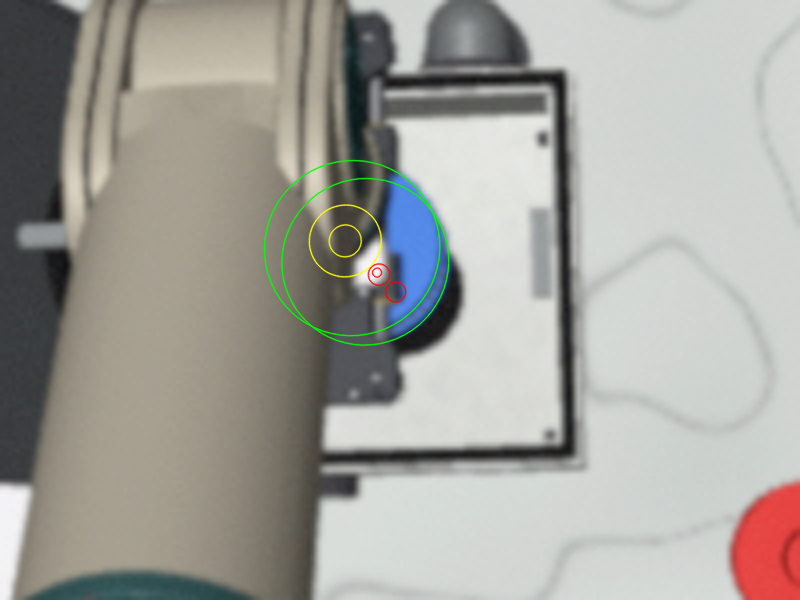

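```bash
cat >> fit.py <<'E'
from scipy.ndimage import map_coordinates
def edgefit(c,x,y,spec,free=2,span=5,it=6,verbose=0):
    """spec: list of (z,r,ang0,ang1) arcs visible; finds strongest-gradient offsets along the projected normals"""
    g=cv2.GaussianBlur(cam(c)['color'].astype(float).sum(2),(0,0),.7)
    p=np.array([x,y],float)
    for k in range(it):
        J=[];b=[]
        for z,r,a0,a1,sgn in spec:
            t=np.linspace(a0,a1,40)
            P=np.c_[p[0]+r*np.cos(t),p[1]+r*np.sin(t),np.full(40,z)]
            q=proj(c,P);n=proj(c,np.c_[p[0]+(r+1)*np.cos(t),p[1]+(r+1)*np.sin(t),np.full(40,z)])-q
            tg=np.gradient(q,axis=0);n2=np.c_[tg[:,1],-tg[:,0]];n2/=np.linalg.norm(n2,axis=1)[:,None];n2*=np.sign((n2*n).sum(1))[:,None]
            s=np.arange(-span,span+.01,.2)
            L=q[:,None]+n2[:,None]*s[None,:,None]
            v=map_coordinates(g,[L[...,1],L[...,0]],order=1);d=np.gradient(v,axis=1)*sgn
            i=d.argmax(1);off=s[i]
            dx=proj(c,P+[1,0,0])-q;dy=proj(c,P+[0,1,0])-q
            ok=d.max(1)>.4*np.median(d.max(1))
            J+=list(np.c_[(dx*n2).sum(1),(dy*n2).sum(1)][ok]);b+=list(off[ok])
        J=np.array(J);b=np.array(b);w=np.ones(len(b))
        for _ in range(5):
            dl=np.linalg.lstsq(J*w[:,None],b*w,rcond=None)[0];res=b-J@dl;w=1/(1+(res/.5)**2)
        p=p+dl;span=max(2,span-1)
    return p,np.median(abs(res))
E
python3 - <<'E'
from fit import *
import cv2
# rod/annulus from the initial pictures
for c in('top','scene'):
    im=cv2.imread(f'pics/{c}0.png')[:,:,::-1];r=cam(c);keep=r['color'];r['color']=im
    for R in(27.,34.,35.,36.,37.): 
        print(c,'ann outer',R,edgefit(c,523,105,[(6,R,0,2*np.pi,1)]))
    r['color']=keep
x,y,z=observe()['tcp_pos']
for z0 in (z-64,z-62.5):
  print('top cap',edgefit('top',x,y-2,[(z0+60,45,np.radians(-120),np.radians(-30),1)]))
  print('scene bot',edgefit('scene',x,y,[(z0,45,np.radians(10),np.radians(85),1)]))
  print('scene cap right',edgefit('scene',x,y,[(z0,45,np.radians(10),np.radians(85),1),(z0+60,45,np.radians(100),np.radians(140),1)]))
E
```

```text
top ann outer 27.0 (array([536.7, 103.3]), np.float64(0.9038974048435688))
top ann outer 34.0 (array([528.4, 102.6]), np.float64(1.0418686755316946))
top ann outer 35.0 (array([526.8, 101.9]), np.float64(1.3954637337600166))
top ann outer 36.0 (array([526.2, 102.9]), np.float64(1.0001032714049574))
top ann outer 37.0 (array([524.8, 103.4]), np.float64(0.5990349027639583))
scene ann outer 27.0 (array([535.9, 103.1]), np.float64(1.0873515555381972))
scene ann outer 34.0 (array([527.2, 107.2]), np.float64(0.7930849909154853))
scene ann outer 35.0 (array([525.7, 108.1]), np.float64(1.3875516734298934))
scene ann outer 36.0 (array([524.5, 108.5]), np.float64(1.267409867681844))
scene ann outer 37.0 (array([523.5, 107.7]), np.float64(0.9107916038244087))
top cap (array([505.4,  95. ]), np.float64(0.5755060792005311))
scene bot (array([521.5, 107.3]), np.float64(0.1577159340940565))
scene cap right (array([515.5, 110.3]), np.float64(0.5015229752033196))
top cap (array([507.1,  94.3]), np.float64(0.8277257370857383))
scene bot (array([522.1, 108. ]), np.float64(0.17950512979146022))
scene cap right (array([516.4, 110.9]), np.float64(0.4434465788007553))
```

```bash
python3 - <<'E'
from fit import *
print('ring',atz('top',(269.2,222.3),7),atz('scene',(333.1,296.9),7))
for c in('top','scene'):
    im=cv2.imread(f'pics/{c}0.png')[:,:,::-1];r=cam(c);keep=r['color'];r['color']=im
    for R in(38,39,40): print(c,'ann',R,edgefit(c,523,105,[(6,R,0,2*np.pi,1)],span=4))
    r['color']=keep
x,y,z=observe()['tcp_pos'];z0=z-63
for a,b in((-110,-50),(-120,-60),(-100,-40)):
  print('top cap',edgefit('top',524,104,[(z0+60,45,np.radians(a),np.radians(b),-1)],span=3),edgefit('top',524,104,[(z0+60,45,np.radians(a),np.radians(b),1)],span=3))
go(523,105,172,.05)
E
```

```text
ring [523.5 103.6   7. ] [522.5 108.1   7. ]
top ann 38 (array([523.5, 103.5]), np.float64(0.20918673769981372))
top ann 39 (array([523.4, 103.6]), np.float64(0.1884564774998428))
top ann 40 (array([522.3, 103.8]), np.float64(0.6612609319367146))
scene ann 38 (array([522.3, 107.2]), np.float64(0.613235456387842))
scene ann 39 (array([521.4, 106.7]), np.float64(0.18907370173988808))
scene ann 40 (array([521.4, 106.2]), np.float64(0.23851180738545485))
top cap (array([509.1, 105.8]), np.float64(0.8478317211856419)) (array([501. ,  95.5]), np.float64(0.22025525218974717))
top cap (array([512.1, 106.6]), np.float64(0.8201420275658099)) (array([502.5,  95.8]), np.float64(0.2540883602632928))
top cap (array([520.6, 109.3]), np.float64(0.17352696265186246)) (array([520.3, 102.8]), np.float64(0.21097368093303864))
t 11.22 tcp [524.1 107.4 216.4] yaw_y 0.0517 z [ 0.  0. -1.] F [-0.3  0.1 -2.4] open 0.369 j7 [-0.5  0.5  0.3  1.8 -0.2  0.9 -0. ]
turn [ 0. -0.  0.]
shift tool [-2.5 -1.3 44.3]
```

The rod/annulus fit reads (523.5,103.6) in top and (521.9,107.2) in scene. The filter at this TCP pose reads about (522–524,104) in top and (521.8,107.6) in scene. So within each camera they agree to about 1 mm, and I can descend in small steps.

servo_tool --series "0 0 0 -0.5 0 8 1;0 0 0 0 0 10 1;0 0 0 0 0 10 1;0 0 0 0 0 10 1;0 0 0 0 0 6 1;0 0 0 0 0 5 1;0 0 0 0 0 5 1;0 0 0 0 0 5 1;0 0 0 0 0 0 1"

```text
time_s: 11.97
tcp_pos: [523.8, 106.9, 156.5]
eef_rot: [-0.0, 0.689, 0.725, 0.001]
force: [-0.3, 0.6, -1.9]
opening: 0.366
```

```bash
python3 - <<'E'
from fit import *
go(524,107,69,.05)
print(observe()['moment'])
x,y,z=observe()['tcp_pos'];z0=z-63
f=[(ring(x,y,z0,45),(0,255,0)),(ring(x,y,z0+60,45),(0,255,0)),(ring(x,y,z0+88,18),(0,255,255)),(ring(x,y,z0+88,8),(0,255,255))]
overlay('ov2',{'scene':f,'top':f},{'scene':(240,190)})
E
```

```text
t 11.97 tcp [523.8 106.9 156.5] yaw_y 0.0516 z [ 0.  0. -1.] F [-0.3  0.6 -1.9] open 0.366 j7 [-0.4  0.5  0.3  1.9 -0.2  0.7  0. ]
turn [ 0. -0.  0.]
shift tool [-0.1  0.1 87.5]
[-0.1  0.1  0.1]
```

View pics/ov2_scene.png

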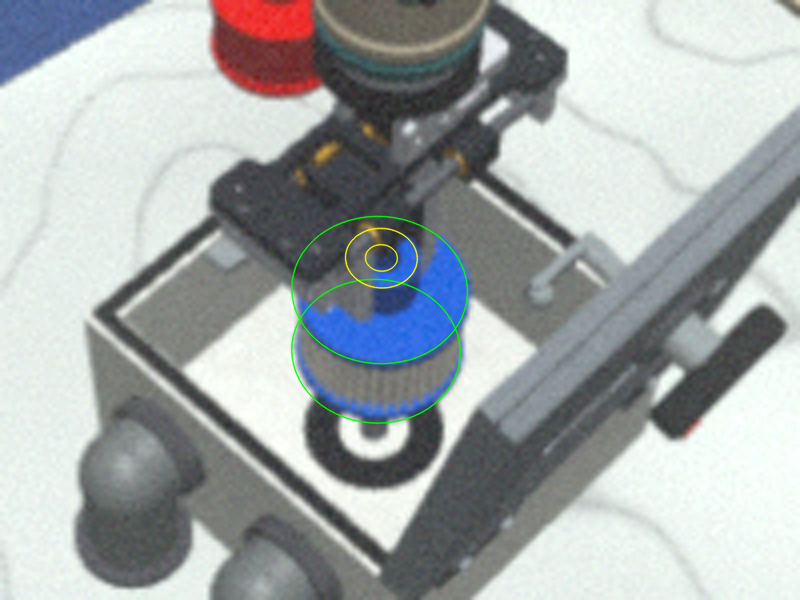

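The rod is 17 mm inside the bottom cap with no contact force. Continuing down, gently past the hub bore entry at about TCP 122.

servo_tool --series "0 0 0 0 0 6 1;0 0 0 0 0 6 1;0 0 0 0 0 6 1;0 0 0 0 0 6 1;0 0 0 0 0 4 1;0 0 0 0 0 3 1;0 0 0 0 0 3 1;0 0 0 0 0 3 1;0 0 0 0 0 3 1;0 0 0 0 0 0 1"

```text
time_s: 12.85
tcp_pos: [524.1, 107.0, 116.9]
eef_rot: [-0.0, 0.689, 0.725, 0.001]
force: [0.0, 0.6, -2.4]
opening: 0.365
```

```bash
python3 - <<'E'
from fit import *
go(524,107,69,.05)
print(observe()['moment'])
E
```

```text
t 12.85 tcp [524.1 107.  116.9] yaw_y 0.0515 z [ 0.  0. -1.] F [ 0.   0.6 -2.4] open 0.365 j7 [-0.4  0.6  0.2  1.9 -0.2  0.6  0. ]
turn [ 0. -0.  0.]
shift tool [-0.1 -0.2 47.9]
[-0.   0.1  0. ]
```

servo_tool --series "0 0 0 0 0 3 1;0 0 0 0 0 3 1;0 0 0 0 0 3 1;0 0 0 0 0 3 1;0 0 0 0 0 3 1;0 0 0 0 0 0 1"

```text
time_s: 13.35
tcp_pos: [523.7, 106.7, 101.6]
eef_rot: [-0.0, 0.689, 0.725, 0.001]
force: [-0.6, -2.1, -3.3]
opening: 0.366
```

```bash
python3 - <<'E'
from fit import *
go(524,107,69,.05)
print(observe()['moment'])
E
```

```text
t 13.35 tcp [523.7 106.7 101.6] yaw_y 0.0514 z [ 0.  0. -1.] F [-0.6 -2.1 -3.3] open 0.366 j7 [-0.4  0.6  0.2  1.9 -0.2  0.6  0.1]
turn [ 0. -0.  0.]
shift tool [ 0.3  0.3 32.6]
[-0.5  0.3 -0. ]
```

servo_tool --series "0 0 0 -0.8 0 2 1;0 0 0 -0.7 0 3 1;0 0 0 0 0 4 1;0 0 0 0 0 4 1;0 0 0 0 0 4 1;0 0 0 0 0 4 1;0 0 0 0 0 0 1"

```text
time_s: 13.93
tcp_pos: [524.3, 105.8, 80.5]
eef_rot: [0.0, 0.689, 0.725, 0.001]
force: [-0.7, -0.1, -2.7]
opening: 0.371
```

```bash
python3 - <<'E'
from fit import *
go(524,107,69,.05)
print(observe()['moment'])
E
```

```text
t 13.93 tcp [524.3 105.8  80.5] yaw_y 0.0517 z [ 0.  0. -1.] F [-0.7 -0.1 -2.7] open 0.371 j7 [-0.4  0.7  0.2  2.  -0.3  0.6  0.1]
turn [ 0. -0.  0.]
shift tool [ 1.2 -0.3 11.5]
[-0.2  0.3  0. ]
```

Aligned, with the side force gone. Last ~11 mm slowly until floor contact.

servo_tool --series "0 0 0 0 0 3 1;0 0 0 0 0 3 1;0 0 0 0 0 2 1;0 0 0 0 0 1 1;0 0 0 0 0 0 1;0 0 0 0 0 0 1"

```text
time_s: 14.43
tcp_pos: [524.4, 105.7, 72.2]
eef_rot: [0.0, 0.689, 0.725, 0.002]
force: [-2.5, 0.2, -3.0]
opening: 0.372
```

```bash
python3 - <<'E'
from fit import *
go(524,107,69,.05)
E
```

```text
t 14.43 tcp [524.4 105.7  72.2] yaw_y 0.0516 z [ 0.  0. -1.] F [-2.5  0.2 -3. ] open 0.372 j7 [-0.4  0.7  0.2  2.  -0.3  0.5  0.1]
turn [ 0. -0.  0.]
shift tool [ 1.3 -0.3  3.2]
```

servo_tool --series "0 0 0 0 -1 1 1;0 0 0 0 0 1 1;0 0 0 0 0 0.5 1;0 0 0 0 0 0.5 1;0 0 0 0 0 0 1;0 0 0 0 0 0 1"

```text
time_s: 14.93
tcp_pos: [524.1, 105.8, 69.5]
eef_rot: [0.0, 0.689, 0.725, 0.002]
force: [-0.3, 0.5, -2.9]
opening: 0.368
```

```bash
python3 - <<'E'
from fit import *
go(524,107,69,.05)
E
```

```text
t 14.93 tcp [524.1 105.8  69.5] yaw_y 0.0517 z [ 0.  0. -1.] F [-0.3  0.5 -2.9] open 0.368 j7 [-0.4  0.7  0.2  2.  -0.3  0.5  0.1]
turn [ 0. -0.  0.]
shift tool [1.2 0.  0.5]
```

servo_tool --series "0 0 0 0 0 0.5 1;0 0 0 0 0 0.5 1;0 0 0 0 0 0.5 1;0 0 0 0 0 0.5 1;0 0 0 0 0 0 1;0 0 0 0 0 0 1"

```text
time_s: 15.43
tcp_pos: [523.5, 105.6, 67.3]
eef_rot: [0.0, 0.689, 0.725, 0.002]
force: [0.9, -0.3, -1.7]
opening: 0.366
```

servo_tool --series "0 0 0 0 0 0.5 1;0 0 0 0 0 0.5 1;0 0 0 0 0 0 1;0 0 0 0 0 0 1"

```text
time_s: 15.77
tcp_pos: [523.8, 105.8, 67.1]
eef_rot: [0.0, 0.689, 0.725, 0.002]
force: [-0.8, 0.3, 5.5]
opening: 0.369
```

Floor contact: vertical force went from -2.7 N to +5.5 N. Releasing.

servo_tool --series "0 0 0 0 0 -0.5 0.5;0 0 0 0 0 0 0.4;0 0 0 0 0 0 0.3;0 0 0 0 0 0 0.3;0 0 0 0 0 0 0.2;0 0 0 0 0 0 0.2;0 0 0 0 0 0 0.2;0 0 0 0 0 0 0.2"

```text
time_s: 16.43
tcp_pos: [523.6, 105.6, 66.8]
eef_rot: [0.0, 0.689, 0.725, 0.002]
force: [0.2, -1.0, 0.2]
opening: 0.798
```

servo_tool --series "0 0 0 0 0 -10 0.2;0 0 0 0 0 -20 0.2;0 0 0 0 0 -35 0.2;0 0 0 0 0 -40 0.2;0 0 0 0 0 -40 0.2;0 0 0 0 0 -40 0.2;0 0 0 0 0 -40 0.2;0 0 0 0 0 -40 0.4;0 0 0 0 0 -40 0.8;0 0 0 0 0 -40 1;0 0 0 0 0 -40 1;0 0 0 0 0 0 1"

```text
time_s: 17.43
tcp_pos: [525.4, 104.6, 460.5]
eef_rot: [0.004, 0.689, 0.725, 0.008]
force: [0.5, -0.1, 0.8]
opening: 0.481
```

```bash
python3 - <<'E'
from fit import *
go(524,107,69,.05)
x,y=522.5,106;z0=6
f=[(ring(x,y,z0,45),(0,255,0)),(ring(x,y,z0+60,45),(0,255,0)),(ring(x,y,z0+88,18),(0,255,255)),(ring(x,y,z0+88,8),(0,255,255)),(ring(x,y,111,2.5),(0,0,255))]
overlay('ov3',{'scene':f},{'scene':(240,190)})
cv2.imwrite('pics/scene5.png',cam('scene')['color'][:,:,::-1])
for l in ['lid_hinge','lid_edge','latch_grip']: print(l,place_of('scene',l))
E
```

```text
t 17.43 tcp [525.4 104.6 460.5] yaw_y 0.051 z [ 0.  0. -1.] F [ 0.5 -0.1  0.8] open 0.481 j7 [-0.5  0.3  0.4  1.4 -0.1  1.4 -0.1]
turn [ 0. -0.  0.]
shift tool [  0.5  -7.9 391.4]
lid_hinge [{'xy': [376.3, 303.3], 'confidence': 0.75}]
lid_edge [{'xy': [417.6, 257.4], 'confidence': 0.65}, {'xy': [215.4, 200.6], 'confidence': 0.26}]
latch_grip [{'xy': [416.9, 284.8], 'confidence': 0.88}, {'xy': [333.0, 299.6], 'confidence': 0.55}]
```

View pics/ov3_scene.png

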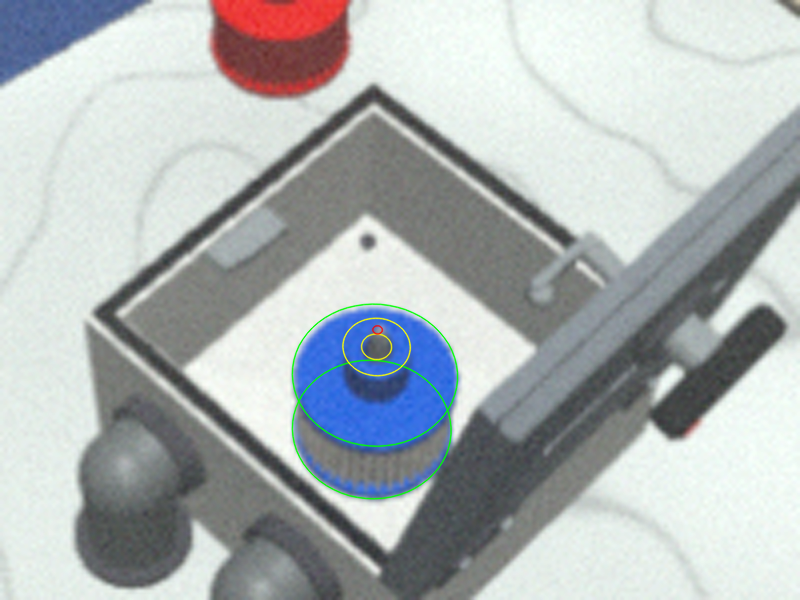

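The seated model (z = 6) overlays the filter to within about 1 px: cap centre at crop (376,377), hub bore at (376,347). It is standing upright on the rod. Now I go behind the lid, above the handle bar and beside it.

servo_tool --series "0 0 0 32 -9 -2 1;0 0 0 32 -9 0 1;0 0 0 32 -9 0 1;0 0 0 32 -9 0 1;0 0 0 32 -9 0 1;0 0 0 32 -9 0 1;0 0 0 32 -8 0 1;0 0 0 0 0 0 1;0 0 0 0 0 0 1"

```text
time_s: 18.38
tcp_pos: [447.3, 326.9, 451.9]
eef_rot: [-0.0, 0.687, 0.727, -0.001]
force: [0.8, -0.9, -1.5]
opening: 0.006
```

```bash
python3 - <<'E'
from fit import *
go(455,325,335,.05)
E
```

```text
t 18.38 tcp [447.3 326.9 451.9] yaw_y 0.056 z [-0. -0. -1.] F [ 0.8 -0.9 -1.5] open 0.006 j7 [-0.9  0.3  0.3  1.4 -0.1  1.5 -0.5]
turn [-0.  0.  0.]
shift tool [ -2.2   7.7 116.9]
```

servo_tool --series "0 0 0 -2 8 25 1;0 0 0 0 0 30 1;0 0 0 0 0 30 1;0 0 0 0 0 20 1;0 0 0 0 0 12 1;0 0 0 0 0 0 1;0 0 0 0 0 0 1"

```text
time_s: 18.97
tcp_pos: [457.6, 322.3, 336.5]
eef_rot: [0.0, 0.689, 0.724, 0.0]
force: [-0.2, 0.3, 0.4]
opening: 0.005
```

```bash
python3 - <<'E'
from fit import *
go(455,325,335,.05)
cv2.imwrite('pics/scene6.png',cv2.resize(cv2.convertScaleAbs(cam('scene')['color'][100:350,250:570,::-1],alpha=1.8),(768,600)))
E
```

```text
t 18.97 tcp [457.6 322.3 336.5] yaw_y 0.0494 z [ 0.  0. -1.] F [-0.2  0.3  0.4] open 0.005 j7 [-0.8  0.4  0.3  1.6 -0.1  1.2 -0.5]
turn [ 0.  0. -0.]
shift tool [ 2.8 -2.5  1.5]
```

View pics/scene6.png

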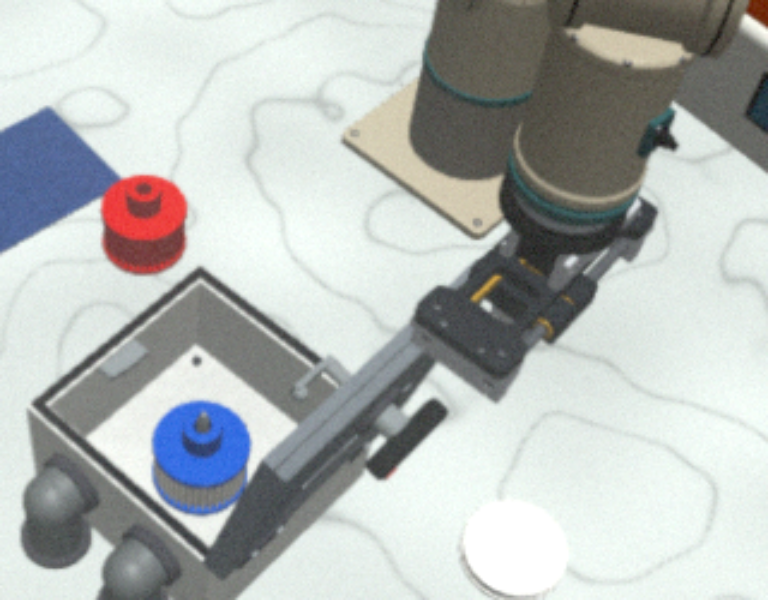

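The gripper stands behind the lid's outer face, to the robot side of the T-handle. I'll push it toward -y.

servo_tool --series "0 0 0 -8 0 0 1;0 0 0 -8 0 0 1;0 0 0 -8 0 0 1;0 0 0 -8 0 0 1;0 0 0 -8 0 0 1;0 0 0 -8 0 0 1;0 0 0 -8 0 0 1;0 0 0 -8 0 0 1;0 0 0 -8 0 0 1;0 0 0 -8 0 0 1;0 0 0 -8 0 0 1;0 0 0 -8 0 0 1"

```text
time_s: 20.02
tcp_pos: [462.5, 227.4, 337.0]
eef_rot: [0.0, 0.689, 0.725, 0.002]
force: [0.8, 3.6, 3.0]
opening: 0.004
```

servo_tool --series "0 0 0 -8 0 0 1;0 0 0 -8 0 0 1;0 0 0 -8 0 0 1;0 0 0 -8 0 0 1;0 0 0 -4 0 0 1;0 0 0 0 0 0 1"

```text
time_s: 20.52
tcp_pos: [464.1, 189.6, 336.6]
eef_rot: [0.001, 0.689, 0.724, 0.0]
force: [0.6, -0.2, -0.7]
opening: 0.003
```

```bash
python3 - <<'E'
from fit import *
go(455,325,335,.05)
cv2.imwrite('pics/scene7.png',cv2.resize(cv2.convertScaleAbs(cam('scene')['color'][100:350,250:570,::-1],alpha=1.8),(768,600)))
E
```

```text
t 20.52 tcp [464.1 189.6 336.6] yaw_y 0.0493 z [ 0. -0. -1.] F [ 0.6 -0.2 -0.7] open 0.003 j7 [-0.7  0.3  0.3  1.7 -0.1  1.1 -0.3]
turn [ 0.  0. -0.]
shift tool [135.6  -2.4   1.6]
```

View pics/scene7.png

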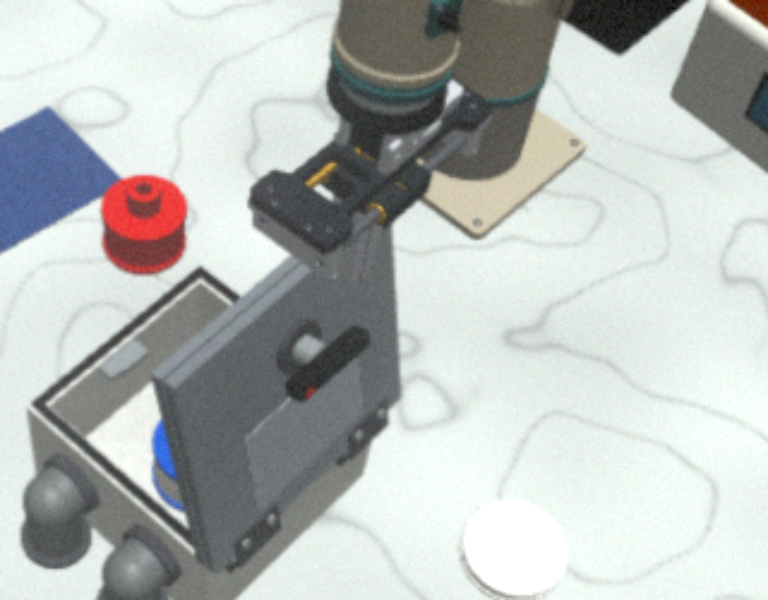

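Contact force is gone and the lid is at about 1.3 rad or below. I'll lift away and see whether it sinks.

servo_tool --series "0 0 0 0 0 -20 1;0 0 0 0 0 -30 1;0 0 0 0 0 -30 1;0 0 0 0 0 -30 1;0 0 0 0 0 0 0.5;0 0 0 0 0 0 0.5;0 0 0 0 0 0 0.5;0 0 0 0 0 0 0.5;0 0 0 0 0 0 0.5;0 0 0 0 0 0 0.5;0 0 0 0 0 0 0.5;0 0 0 0 0 0 0.5"

```text
time_s: 21.57
tcp_pos: [463.9, 191.9, 446.5]
eef_rot: [0.0, 0.689, 0.725, 0.001]
force: [-0.2, -0.4, -0.5]
opening: 0.492
```

```bash
python3 - <<'E'
from fit import *
go(517,50,335,.05)
cv2.imwrite('pics/scene8.png',cv2.resize(cv2.convertScaleAbs(cam('scene')['color'][100:350,250:570,::-1],alpha=1.8),(768,600)))
E
```

```text
t 21.57 tcp [463.9 191.9 446.5] yaw_y 0.0515 z [ 0.  0. -1.] F [-0.2 -0.4 -0.5] open 0.492 j7 [-0.7  0.2  0.3  1.5 -0.1  1.4 -0.3]
turn [ 0. -0.  0.]
shift tool [-144.6   45.5  111.4]
```

View pics/scene8.png

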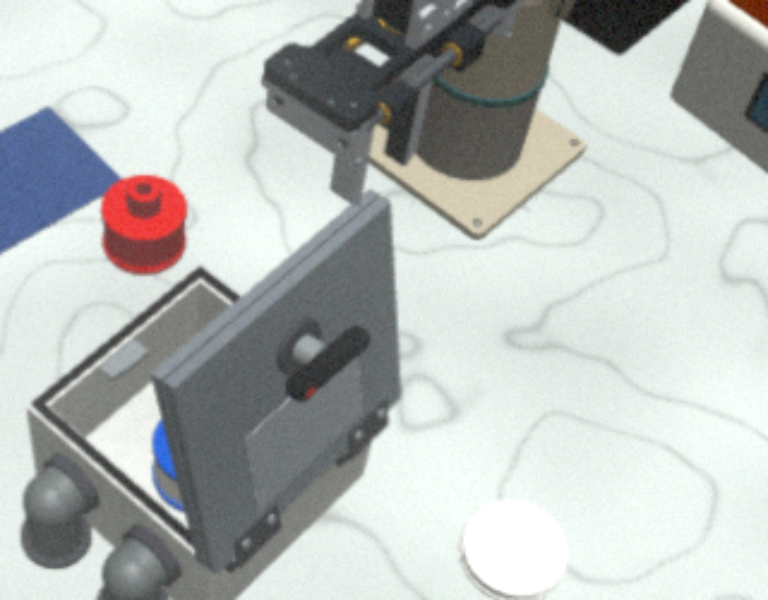

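The lid holds, so it isn't far enough over yet. I'll go back behind it and push further.

servo_tool --series "0 0 0 4 -5 25 1;0 0 0 4 -5 30 1;0 0 0 0 0 30 1;0 0 0 0 0 23 1;0 0 0 0 0 0 1;0 0 0 0 0 0 1;0 0 0 -7 0 0 1;0 0 0 -7 0 0 1;0 0 0 -7 0 0 1;0 0 0 -7 0 0 1;0 0 0 -7 0 0 1;0 0 0 -7 0 0 1"

```text
time_s: 22.62
tcp_pos: [456.2, 157.0, 339.3]
eef_rot: [0.0, 0.689, 0.725, 0.002]
force: [-0.2, 2.9, -0.2]
opening: 0.009
```

servo_tool --series "0 0 0 -7 0 1 1;0 0 0 -7 0 1 1;0 0 0 -7 0 1 1;0 0 0 -7 0 1 1;0 0 0 0 0 0 1;0 0 0 0 0 0 1"

```text
time_s: 23.12
tcp_pos: [457.5, 128.6, 334.7]
eef_rot: [0.0, 0.689, 0.725, 0.001]
force: [0.0, -0.1, -0.6]
opening: 0.004
```

```bash
python3 - <<'E'
from fit import *
go(517,50,335,.05)
cv2.imwrite('pics/scene9.png',cv2.resize(cv2.convertScaleAbs(cam('scene')['color'][100:350,250:570,::-1],alpha=1.8),(768,600)))
E
```

```text
t 23.12 tcp [457.5 128.6 334.7] yaw_y 0.0502 z [ 0.  0. -1.] F [ 0.  -0.1 -0.6] open 0.004 j7 [-0.6  0.2  0.3  1.8 -0.1  1.1 -0.2]
turn [ 0. -0.  0.]
shift tool [-81.5  55.4  -0.3]
```

View pics/scene9.png

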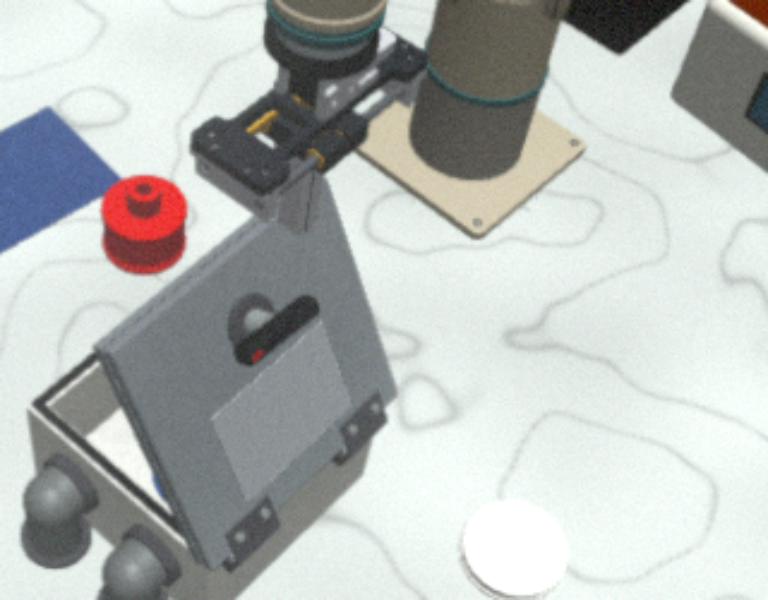

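servo_tool --series "0 0 0 0 0 -20 1;0 0 0 0 0 -30 1;0 0 0 0 0 -30 1;0 0 -0.12 0 0 -20 0.5;0 0 -0.12 0 0 0 0.2;0 0 -0.12 0 0 0 0.2;0 0 -0.12 0 0 0 0.2;0 0 -0.12 0 0 0 0.2;0 0 -0.12 0 0 0 0.2;0 0 -0.12 0 0 0 0.2;0 0 -0.12 0 0 0 0.2;0 0 -0.12 0 0 0 0.2"

```text
time_s: 24.17
tcp_pos: [457.3, 129.7, 434.7]
eef_rot: [0.001, 0.215, 0.977, 0.001]
force: [0.1, 0.3, -0.1]
opening: 0.607
```

```bash
python3 - <<'E'
from fit import *
go(525,46,300,1.62)
cv2.imwrite('pics/scene10.png',cv2.resize(cv2.convertScaleAbs(cam('scene')['color'][100:350,250:570,::-1],alpha=1.8),(768,600)))
E
```

```text
t 24.17 tcp [457.3 129.7 434.7] yaw_y 1.1381 z [ 0.  0. -1.] F [ 0.1  0.3 -0.1] open 0.607 j7 [-0.5  0.2  0.2  1.6 -0.   1.4  0.8]
turn [ 0.   0.  -0.5]
shift tool [-96.4 -47.9 134.8]
```

View pics/scene10.png

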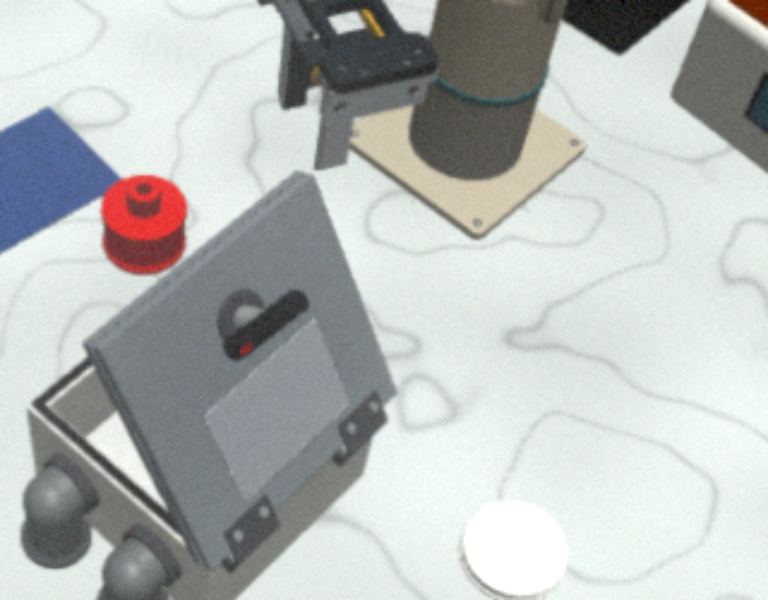

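The lid is sinking by itself. I'll finish the pre-turn and wait over the latch position, high up.

servo_tool --series "0 0 -0.12 0 0 0 0.2;0 0 -0.12 0 0 0 0.2;0 0 -0.12 0 0 0 0.2;0 0 -0.12 0 0 0 0.2;0 0 0 -16 -22 0 0.2;0 0 0 -16 -22 0 0.2;0 0 0 -16 -22 0 0.2;0 0 0 -16 -21 0 0.2;0 0 0 0 0 0 0.2;0 0 0 0 0 0 0.2;0 0 0 0 0 0 0.2;0 0 0 0 0 0 0.2"

```text
time_s: 25.22
tcp_pos: [524.2, 46.6, 434.8]
eef_rot: [0.001, -0.021, 1.0, 0.001]
force: [-0.0, -0.3, -0.2]
opening: 0.803
```

servo_tool --series "0 0 0 0 0 0 0.2;0 0 0 0 0 0 0.2;0 0 0 0 0 0 0.2;0 0 0 0 0 0 0.2;0 0 0 0 0 0 0.2;0 0 0 0 0 0 0.2;0 0 0 0 0 0 0.2;0 0 0 0 0 0 0.2;0 0 0 0 0 0 0.2;0 0 0 0 0 0 0.2;0 0 0 0 0 0 0.2;0 0 0 0 0 0 0.2"

```text
time_s: 26.22
tcp_pos: [524.8, 45.2, 434.7]
eef_rot: [0.001, -0.02, 1.0, 0.001]
force: [-0.6, -0.1, 0.0]
opening: 0.797
```

servo_tool --series "0 0 0 0 0 0 0.2;0 0 0 0 0 0 0.2;0 0 0 0 0 0 0.2;0 0 0 0 0 0 0.2;0 0 0 0 0 0 0.2;0 0 0 0 0 0 0.2;0 0 0 0 0 0 0.2;0 0 0 0 0 0 0.2;0 0 0 0 0 0 0.2;0 0 0 0 0 0 0.2;0 0 0 0 0 0 0.2;0 0 0 0 0 0 0.2"

```text
time_s: 27.22
tcp_pos: [524.7, 45.2, 434.7]
eef_rot: [0.001, -0.02, 1.0, 0.001]
force: [-0.7, 0.0, 0.5]
opening: 0.801
```

```bash
python3 - <<'E'
from fit import *
go(525,46,300,1.62)
cv2.imwrite('pics/scene11.png',cv2.resize(cv2.convertScaleAbs(cam('scene')['color'][100:350,250:570,::-1],alpha=1.8),(768,600)))
E
```

```text
t 27.22 tcp [524.7  45.2 434.7] yaw_y 1.6116 z [ 0.  0. -1.] F [-0.7  0.   0.5] open 0.801 j7 [-0.3  0.3  0.2  1.5 -0.1  1.4  1.5]
turn [ 0.  0. -0.]
shift tool [  0.    0.5 134.7]
```

View pics/scene11.png

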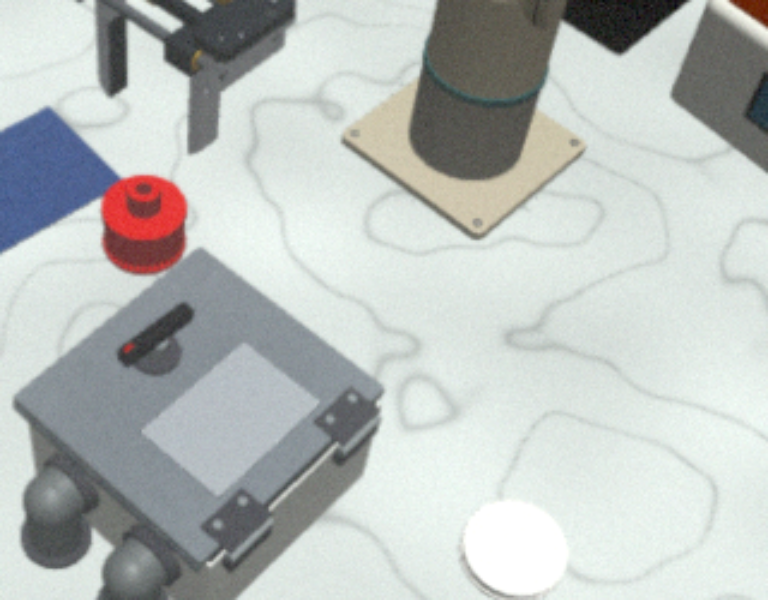

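servo_tool --series "0 0 0 0 0 0 0.2;0 0 0 0 0 0 0.2;0 0 0 0 0 0 0.2;0 0 0 0 0 0 0.2;0 0 0 0 0 0 0.2;0 0 0 0 0 0 0.2;0 0 0 0 0 0 0.2;0 0 0 0 0 0 0.2;0 0 0 0 0 0 0.2;0 0 0 0 0 0 0.2;0 0 0 0 0 0 0.2;0 0 0 0 0 0 0.2"

```text
time_s: 28.27
tcp_pos: [524.7, 45.2, 434.7]
eef_rot: [0.001, -0.02, 1.0, 0.001]
force: [0.0, -0.3, 0.4]
opening: 0.802
```

```bash
python3 - <<'E'
from fit import *
go(525,46,300,1.62)
ux=np.array([np.cos(.05),np.sin(.05),0]);uy=np.array([-np.sin(.05),np.cos(.05),0])
def box(c,a,b,z): 
    c=np.array([c[0],c[1],0.]);return np.array([c+sa*a*ux+sb*b*uy+[0,0,z] for sa,sb in((1,1),(1,-1),(-1,-1),(-1,1))])
print('scene place',place_of('scene','latch_grip'),place_of('scene','lid_edge'))
for z in(171,173.5):
  for q in place_of('scene','latch_grip')[:1]: print(atz('scene',q['xy'],z))
print('top',place_of('top','latch_grip')); 
for q in place_of('top','latch_grip')[:1]: print(atz('top',q['xy'],173))
B=(524.5,46.5)
it=[(box(B,40,8,182),(0,255,0)),(box(B,40,8,164),(0,255,0)),(box((522.7-0.0,105.5),118,117,142),(0,255,255)),(ring(*B,142+6,23),(0,0,255))]
overlay('ov4',{'scene':it,'top':it},{'scene':(240,180),'top':(170,150)})
E
```

```text
t 28.27 tcp [524.7  45.2 434.7] yaw_y 1.6116 z [ 0.  0. -1.] F [ 0.  -0.3  0.4] open 0.802 j7 [-0.3  0.3  0.2  1.5 -0.1  1.4  1.5]
turn [ 0.  0. -0.]
shift tool [  0.1   0.5 134.7]
scene place [{'xy': [315.3, 240.8], 'confidence': 0.78}, {'xy': [329.9, 301.1], 'confidence': 0.38}] [{'xy': [296.3, 230.2], 'confidence': 0.65}, {'xy': [216.7, 195.7], 'confidence': 0.19}]
[525.5  51.2 171. ]
[519.   49.6 173.5]
top [{'xy': [154.3, 209.3], 'confidence': 0.56}]
[530.4 336.3 173. ]
```

View pics/ov4_scene.png

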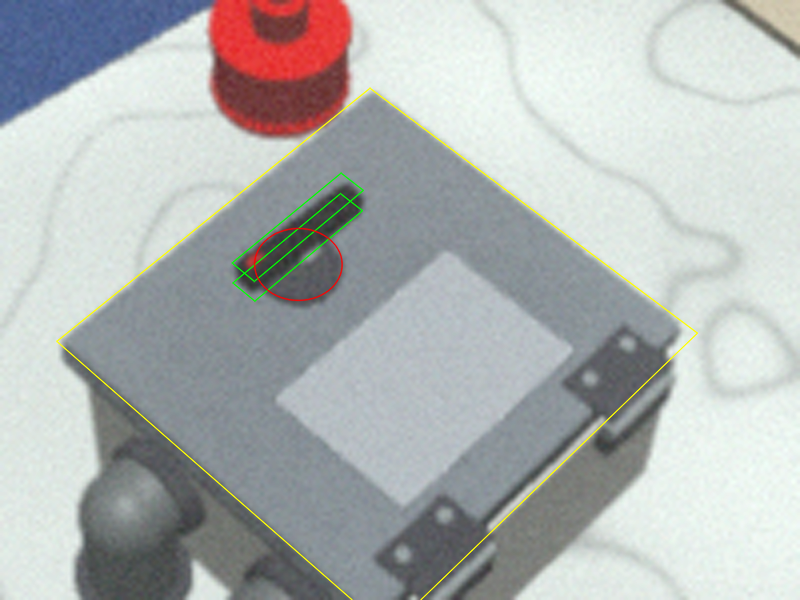

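View pics/ov4_top.png

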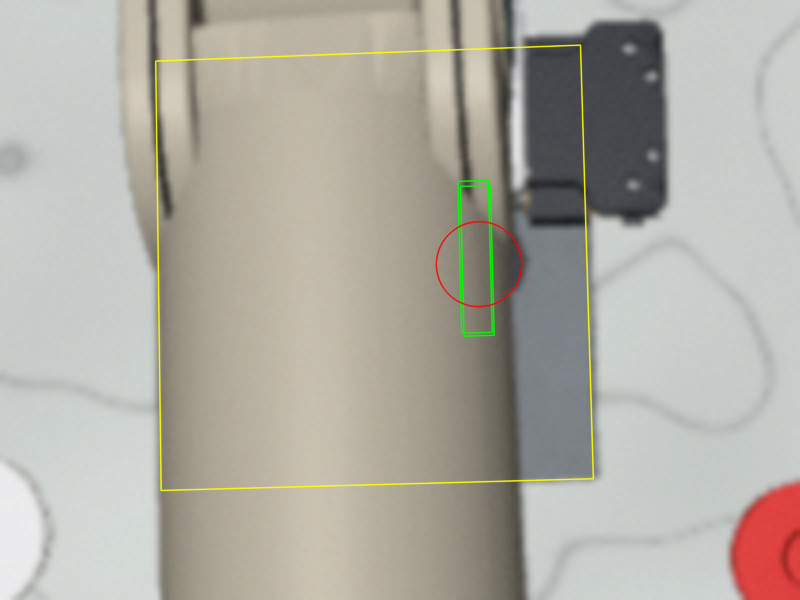

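```bash
python3 - <<'E'
from fit import *
im=cam('scene')['color'][:,:,::-1]
c=im[210:265,285:345];cv2.imwrite('pics/bar.png',cv2.convertScaleAbs(cv2.resize(c,(780,715),interpolation=cv2.INTER_CUBIC)[:600],alpha=2.2))
g=im.max(2)[210:265,285:345];m=(g<45).astype(np.uint8)
n,l,st,ce=cv2.connectedComponentsWithStats(m);i=1+st[1:,4].argmax();print(st[i],ce[i]+[285,210])
pts=np.argwhere(l==i)[:,::-1].astype(np.float32)+[285,210]
r=cv2.minAreaRect(pts.astype(np.float32));print(r)
mu=pts.mean(0);w,v=np.linalg.eigh(np.cov((pts-mu).T));d=v[:,1]
for z in(171,175,178):
  A,B=atz('scene',mu-15*d,z),atz('scene',mu+15*d,z);print(z,(A+B)/2,np.degrees(np.arctan2(*(B-A)[1::-1])))
E
```

```text
[ 15  17  30  25 260] [315.1 238.9]
((314.5269470214844, 239.03460693359375), (8.419756889343262, 35.17002487182617), 52.12501525878906)
171 [522.1  47.3 171. ] 1.7071074570526767
175 [524.   49.4 175. ] 1.707107457052721
178 [525.5  51.  178. ] 1.7071074570526827
```

View pics/bar.png

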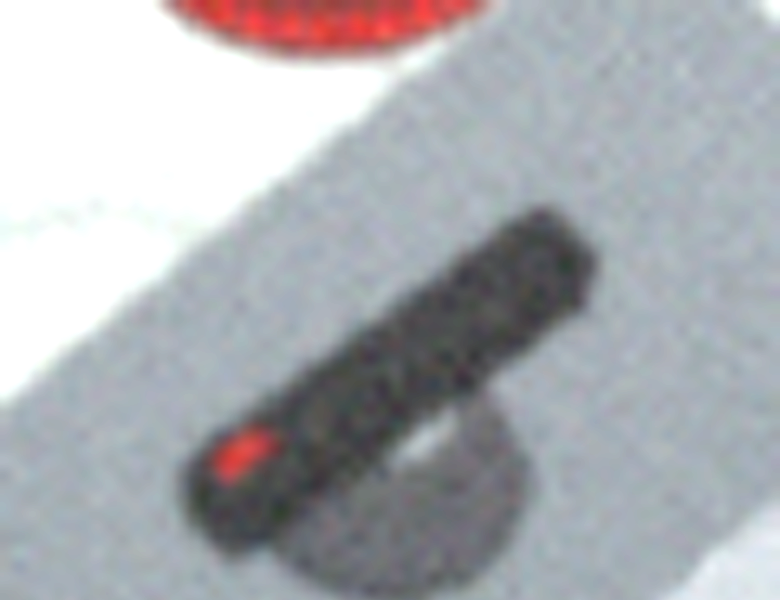

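The bar centre is about (524,47) with yaw ≈ 1.7–3°, and the lid lies on the box. I'll descend with the jaws across the bar.

servo_tool --series "0 0 0 0 1.5 35 0.2;0 0 0 0 0 38 0.2;0 0 0 0 0 38 0.2;0 0 0 0 0 38 0.2;0 0 0 0 0 38 0.2;0 0 0 0 0 30 0.2;0 0 0 0 0 18 0.2;0 0 0 0 0 0 0.2;0 0 0 0 0 0 0.2"

```text
time_s: 29.47
tcp_pos: [525.1, 47.1, 199.5]
eef_rot: [0.001, -0.02, 1.0, 0.001]
force: [-0.0, -0.1, 0.4]
opening: 0.798
```

```bash
python3 - <<'E'
from fit import *
go(524.3,46.7,166,1.61)
c=cam('scene')['color'][180:330,230:430,::-1];cv2.imwrite('pics/scene12.png',cv2.convertScaleAbs(cv2.resize(c,(800,600),interpolation=cv2.INTER_CUBIC),alpha=2))
E
```

```text
t 29.47 tcp [525.1  47.1 199.5] yaw_y 1.6115 z [ 0.  0. -1.] F [-0.  -0.1  0.4] open 0.798 j7 [-0.2  0.5  0.2  1.9 -0.1  0.8  1.6]
turn [0. 0. 0.]
shift tool [ 0.9 -0.5 33.5]
```

View pics/scene12.png

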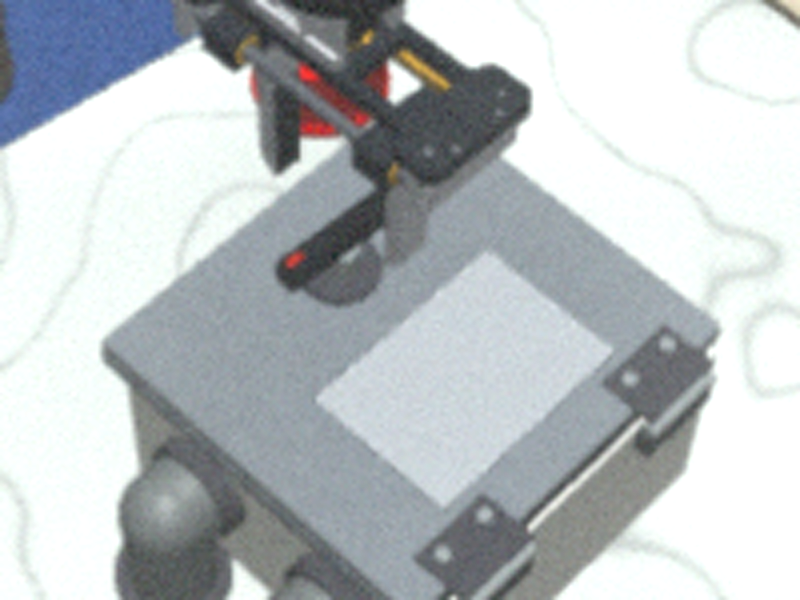

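servo_tool --series "0 0 0 0.7 -0.4 10 0.3;0 0 0 0 0 10 0.4;0 0 0 0 0 8 0.5;0 0 0 0 0 5 0.6;0 0 0 0 0 0 0.7;0 0 0 0 0 0 0.75;0 0 0 0 0 0 0.8;0 0 0 0 0 0 1;0 0 0 0 0 0 1;0 0 0 0 0 0 1;0 0 0 0 0 0 1"

```text
time_s: 30.43
tcp_pos: [525.1, 45.9, 167.1]
eef_rot: [0.002, -0.02, 1.0, 0.001]
force: [0.2, -2.3, 1.2]
opening: 0.166
```

```bash
python3 - <<'E'
from fit import *
go(524.3,46.7,166,1.61);print(observe()['moment'])
E
```

```text
t 30.43 tcp [525.1  45.9 167.1] yaw_y 1.6108 z [ 0.  0. -1.] F [ 0.2 -2.3  1.2] open 0.166 j7 [-0.2  0.5  0.1  1.9 -0.1  0.7  1.6]
turn [0. 0. 0.]
shift tool [0.7 0.8 1.1]
[-0.7 -0.1 -0.1]
```

The bar is gripped: opening 0.166, about 16 mm. Turning clockwise, which is +z of the tool.

servo_tool --series "0 0 0.08 0 0 0 1;0 0 0.08 0 0 0 1;0 0 0.08 0 0 0 1;0 0 0.08 0 0 0 1;0 0 0.08 0 0 0 1;0 0 0.08 0 0 0 1;0 0 0.08 0 0 0 1;0 0 0 0 0 0 1"

```text
time_s: 31.1
tcp_pos: [525.0, 46.0, 167.0]
eef_rot: [0.002, 0.258, 0.966, 0.001]
force: [-0.8, -3.5, 2.2]
opening: 0.165
```

```bash
python3 - <<'E'
from fit import *
go(524.3,46.7,166,1.61);print(observe()['moment'])
E
```

```text
t 31.1 tcp [525.  46. 167.] yaw_y 1.0494 z [ 0.  0. -1.] F [-0.8 -3.5  2.2] open 0.165 j7 [-0.4  0.5  0.3  1.9 -0.2  0.7  1.1]
turn [ 0.   0.  -0.6]
shift tool [1.  0.3 1. ]
[-0.9 -0.  -0.1]
```

servo_tool --series "0 0 0.08 0 0 0.2 1;0 0 0.08 0 0 0.3 1;0 0 0.08 0 0 0.3 1;0 0 0.08 0 0 0.3 1;0 0 0.08 0 0 0.3 1;0 0 0.08 0 0 0.3 1;0 0 0.08 0 0 0.3 1;0 0 0.08 0 0 0 1;0 0 0.08 0 0 0 1;0 0 0.08 0 0 0 1;0 0 0 0 0 0 1;0 0 0 0 0 0 1"

```text
time_s: 32.1
tcp_pos: [525.2, 45.4, 165.2]
eef_rot: [0.001, 0.612, 0.791, 0.001]
force: [-0.0, -5.4, 4.1]
opening: 0.165
```

```bash
python3 - <<'E'
from fit import *
go(524.3,46.7,166,1.61-1.55);print(observe()['moment'])
E
```

```text
t 32.1 tcp [525.2  45.4 165.2] yaw_y 0.2535 z [ 0.  0. -1.] F [-0.  -5.4  4.1] open 0.165 j7 [-0.5  0.6  0.6  1.9 -0.4  0.8  0.5]
turn [0.  0.  0.2]
shift tool [ 1.5 -0.6 -0.8]
[-1.3  0.  -0.2]
```

servo_tool --series "0 0 0.06 0 0 0 1;0 0 0.06 0 0 0 1;0 0 0.05 0 0 0 1;0 0 0 0 0 0 1;0 0 0 0 0 0 1"

```text
time_s: 32.52
tcp_pos: [525.2, 45.6, 165.2]
eef_rot: [0.001, 0.676, 0.737, 0.001]
force: [-0.5, -5.1, 4.8]
opening: 0.169
```

```bash
python3 - <<'E'
from fit import *
go(524.3,46.7,166,1.61-1.55);print(observe()['moment'])
E
```

```text
t 32.52 tcp [525.2  45.6 165.2] yaw_y 0.0865 z [ 0.  0. -1.] F [-0.5 -5.1  4.8] open 0.169 j7 [-0.5  0.6  0.6  1.9 -0.5  0.8  0.4]
turn [0. 0. 0.]
shift tool [ 1.2 -0.8 -0.8]
[-1.4  0.1  0.5]
```

servo_tool --series "0 0 0.04 0 0 0 1;0 0 0.04 0 0 0 1;0 0 0 0 0 0 1;0 0 0 0 0 0 1"

```text
time_s: 32.85
tcp_pos: [525.1, 46.2, 165.2]
eef_rot: [0.001, 0.705, 0.71, 0.002]
force: [-1.2, -3.8, 5.6]
opening: 0.179
```

```bash
python3 - <<'E'
from fit import *
go(524.3,46.7,166,1.61-1.55);print(observe()['moment'])
E
```

```text
t 32.85 tcp [525.1  46.2 165.2] yaw_y 0.0071 z [ 0.  0. -1.] F [-1.2 -3.8  5.6] open 0.179 j7 [-0.6  0.6  0.6  1.9 -0.5  0.8  0.3]
turn [ 0.  -0.  -0.1]
shift tool [ 0.5 -0.8 -0.8]
[-1.   0.2  0.6]
```

The moment rose and the pads began to slip on the bar, so the stop is reached. I'll release and lift off.

servo_tool --series "0 0 0 0 0 0 0.5;0 0 0 0 0 0 0.3;0 0 0 0 0 0 0.3;0 0 0 0 0 0 0.3;0 0 0 0 0 0 0.3;0 0 0 0 0 0 0.3;0 0 0 0 0 -15 0.3;0 0 0 0 0 -30 0.3;0 0 0 0 0 -40 0.3;0 0 0 0 0 -40 0.3;0 0 0 0 0 -40 0.3;0 0 0 0 0 -40 0.3"

```text
time_s: 33.85
tcp_pos: [523.6, 46.3, 371.8]
eef_rot: [0.0, 0.707, 0.708, 0.002]
force: [0.9, 0.5, 0.2]
opening: 0.701
```

servo_tool --series "0 0 0 -40 0 0 0.3;0 0 0 -40 0 0 0.3;0 0 0 -40 0 0 0.3;0 0 0 -40 0 0 0.3;0 0 0 -40 0 0 0.3;0 0 0 -40 0 0 0.3;0 0 0 0 0 0 0.3;0 0 0 0 0 0 0.3;0 0 0 0 0 0 0.3"

```text
time_s: 34.6
tcp_pos: [524.6, -192.8, 368.9]
eef_rot: [-0.0, 0.707, 0.708, 0.002]
force: [0.1, 0.3, -0.2]
opening: 0.698
```

```bash
python3 - <<'E'
from fit import *
go(524.3,46.7,166,1.61-1.55)
for c,(x0,y0) in (('scene',(230,180)),('top',(170,130))):
  q=cam(c)['color'][y0:y0+150,x0:x0+200,::-1];cv2.imwrite(f'pics/{c}13.png',cv2.convertScaleAbs(cv2.resize(q,(800,600),interpolation=cv2.INTER_CUBIC),alpha=2))
cv2.imwrite('pics/top13f.png',cv2.convertScaleAbs(cam('top')['color'][:,:,::-1],alpha=1.8))
for l in('used_filter','blank','rinse'):print(l,place_of('top',l)[:1])
# bar angle from scene
im=cam('scene')['color'];g=im.max(2)[200:275,270:345];n,L,st,ce=cv2.connectedComponentsWithStats((g<45).astype(np.uint8));i=1+st[1:,4].argmax()
p=np.argwhere(L==i)[:,::-1]+[270.,200];mu=p.mean(0);d=np.linalg.eigh(np.cov((p-mu).T))[1][:,1]
A,B=atz('scene',mu-12*d,175),atz('scene',mu+12*d,175);print(st[i],(A+B)/2,np.degrees(np.arctan2(*(B-A)[1::-1])))
E
```

```text
t 34.6 tcp [ 524.6 -192.8  368.9] yaw_y 0.0017 z [ 0.  0. -1.] F [ 0.1  0.3 -0.2] open 0.698 j7 [-0.2  0.4  0.8  1.5 -0.3  1.3  0.6]
turn [ 0.  -0.  -0.1]
shift tool [238.8  -0.3 203.7]
used_filter []
blank [{'xy': [160.0, 283.1], 'confidence': 0.56}]
rinse [{'xy': [136.1, 212.7], 'confidence': 0.64}]
[ 29  29  32  24 270] [526.4  52.5 175. ] -83.0699749660107
```

View pics/scene13.png

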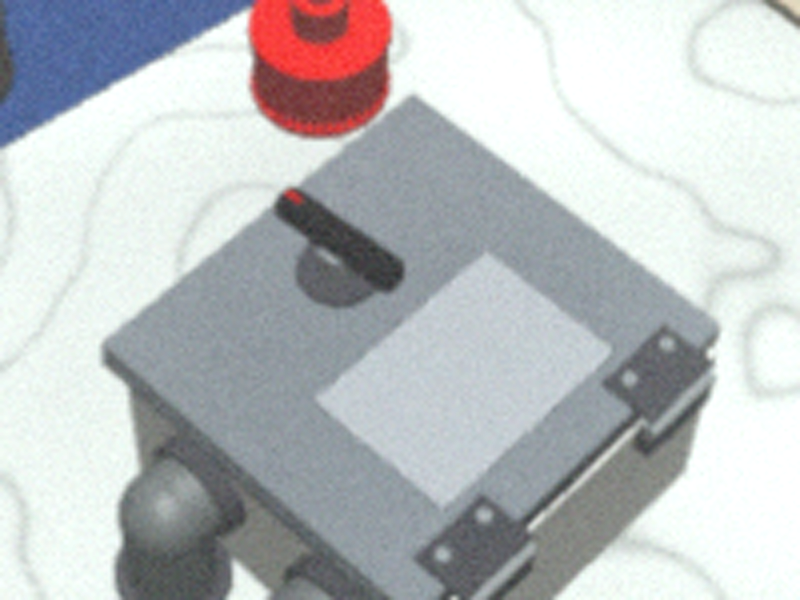

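View pics/top13f.png

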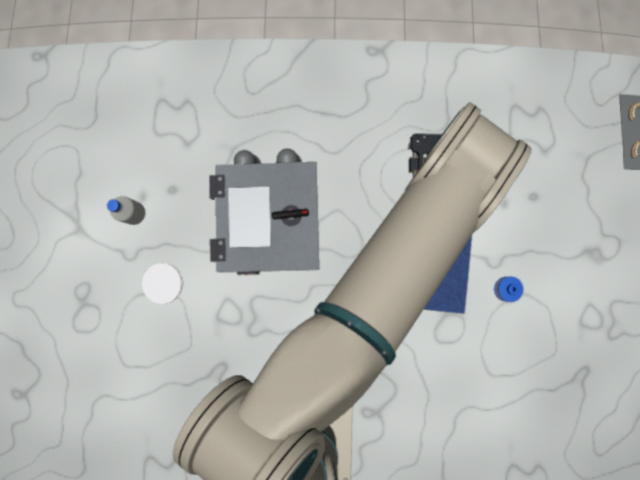

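The bar now points at -83.1° against 0° + box yaw 2.95°. That is 86° = 1.50 rad clockwise, which is at the stop. The red tip points at the free edge in top at (308,212), and the blank, bottle and lid look right. Handing in.

```bash
python3 -c "
from workcell import *
print(close_job())"
```

```text
the job is handed in; nothing more can be done
None
```

The job is done and handed in at about 34.6 s; no verdict was reported, so the results below rest on my own checks.

- **Filter:** I gripped the larger blue-capped filter by its hub, lowered it over the tie rod with small side corrections, and felt it touch the floor (about 8 N). After release, a model of the seated filter matched the scene picture to about 1 px.
- **Lid:** My first push stopped short and the lid held its position. A second push carried it over, and it sank shut by itself.
- **Latch:** I turned the T-handle clockwise until the turning moment rose to about 0.6 N m and the pads began to slip on the bar. The last picture puts the handle at about 1.50 rad, which is its stop.
- **Other objects:** The blank and the bottle are where they were, within about 3 px.

**Not confirmed:**
- The used filter was hidden behind the arm in the last top view and the network found nothing there. The arm never came near it at bench height.
- I did not measure the lid's tightness directly. I infer it from the handle angle and from the lid outline, which matched before the latch was turned.
- The two cameras disagreed by 3–4 mm, so I aligned the filter to the rod within each camera's own picture.

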